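# Clamp a glued instrument cover under the screw clamp

### The job

The cover of the instrument module has just been glued. Lay the small plywood pressure block on the middle of the aluminium cover, push the module with the block riding on it straight home against the fence of the clamping stand, push the jaw down the bar until its pad sits on the block and the jaw tilts and binds, and then screw the wing handle tight, half a turn clockwise. Leave everything else on the desk where it is.

Things in the scene. Friction and masses are not known exactly. Their poses are not given: they have to be found in the camera images.
- stand: Clamping stand fixed to the desk: a grey plate 360 x 150 mm, 12 mm thick, with a low steel fence across it and an upright steel bar (24 x 10 mm, top 208 mm above the desk). Origin: on the desk, straight below the screw spindle. x points from the open end of the plate to the bar: the plate runs from x = -220 to +140 mm, the fence's near face is at x = +35 mm (fence 130 mm wide, top 40 mm above the desk), the bar's axis at x = +110 mm. z up.
- module: Loose green instrument module, 120 x 120 mm and 55 mm high, 0.6 to 1 kg, lying on the plate 90 to 112 mm short of home. Origin: centre of its underside. Its +x side faces the fence, the -x side is the flat face that a push home meets. Home: +x side flat on the fence, its origin then at x = -25 mm of the stand.
- cover (a point): Centre of the upper face of the aluminium cover plate glued on the module's top (64 x 64 mm, 3 mm proud of the top); it is 25 mm from the module's centre towards the module's +x and 58 mm above its underside. Axes as the module's. With the module home it is straight below the spindle.
- block_center (a point): Centre of the loose plywood pressure block, 60 (its x) x 44 (its y) x 20 mm (z), 0.05 to 0.09 kg, lying flat on the desk left or right of the stand; a longer, thinner plywood strip (120 x 30 x 12 mm) that may lie on the other side is not it.
- block: The same pressure block; origin at the centre of its underside.
- jaw (a joint): Travel of the sliding jaw down the bar, m: 0 at the top, 0.075 at the bottom. Friction holds it where it is left; pushing down with about 3 N slides it. The pad's underside is 145 mm minus this above the desk (a little lower as the screw is turned), so it meets a block lying on the cover of the module at about 0.055. Springing of the jaw arm and its biting on the bar then hold it there.
- jawarm (a joint): Tilt of the jaw on the bar, rad: 0 hanging level, grows as the pad is pushed up by the work. From about 0.006 the collar's edges bite the bar and the work can no longer push the jaw back up.
- press_spot (a point): Flat top of the jaw arm between the bar and the wing handle, the place to push the jaw down: 32 mm from the bar's axis, 78 mm from the spindle, arm 32 mm wide here. 58 mm above the pad's underside, so about 148 mm above the desk when the pad meets the block. Pushing here with 10 to 18 N against the work makes the jaw bind.
- wing (a point): Centre of the pale wooden wing handle on top of the spindle: a flat bar 56 mm long (its x), 10 mm thick (its y), 16 mm high, 31 mm above the jaw arm's flat top; turns about the vertical spindle and goes down with the jaw.
- handle (a joint): Angle of the wing handle, rad, 0 to 7: grows as it is turned clockwise seen from above, which screws the spindle down 0.8 mm per rad. At 0 the wing lies along the stand's x; it starts at 0 to 0.6. It turns lightly (0.05 N m) and stays where it is left.
- spindle: Steel screw spindle through the jaw's end, with a round pad 26 mm across at its foot. Origin: centre of the pad's underside.
- pad (a point): Centre of the pad's underside, at the foot of the spindle.
- vial: Bystander: small clear glass vial with white cap, 24 mm across, 50 mm high; origin at the centre of its underside.
- amber: Bystander: brown glass jar with black cap, 36 mm across, 60 mm high; origin at the centre of its underside.
- tape: Bystander: roll of tape lying flat, 84 mm across, 20 mm high; origin at the centre of its underside.
- mouse: Bystander: grey computer mouse, about 80 x 60 x 34 mm; origin at the centre of its underside.
- strip: Bystander: plywood strip 120 x 30 x 12 mm; origin at the centre of its underside.
There are look-alikes about, which are no part of the job. There is more than one size of the module; the one meant has the size given above.

How it is judged:
By the outcome, as a careful person would: the job done as asked, in the order asked, and still so for the second after the job is handed in, with the robot touching nothing.
It also fails if it takes over 72 s, if anything falls off the work surface, if the arm or the gripper's body presses on something with over 40 N, if the wrist force passes 120 N, or if a joint passes its speed limit or range.

### The arm

A 6-joint arm with a two-finger parallel gripper is mounted at the origin on the work surface. World frame = base frame: x ahead of the robot, y to its left, z up, the work surface at z = 0. Lengths are in m, angles in degrees, forces in N, time in s.
With the tool pointing down it reaches from about 0.3 to 0.85 m from the base axis. Payload 4.2 kg.
Tool frame: the origin (TCP) lies on the centre line of the jaws, within the pads' length; the fingertips stand 14 mm ahead of it and the grasp point (between the pads) lies 5 mm behind it; x points along the fingers, z is the direction in which the jaws open and shut, and the axes are right-handed (so a half turn about x gives the same grasp; the last joint's range is limited). The gripper opens to 91 mm and grips with 3 to 60 N. Pads are 32 mm wide; open, the fingers measure 118 mm over their backs; the gripper's body (76 mm by 178 mm) begins 60 mm behind the grasp point.
Start: joints at [-65.203, 18.312, 89.639, -0, 72.044, -1.146], TCP at [0.252, -0.517, 0.228] pointing down, gripper open.
Joint ranges: [-177.97, 177.97], [-48.28, 115.42], [12.27, 149.76], [-77.06, 257.06], [2.81, 150.46], [-146.56, 146.56]. Speed limits (degrees/s): [147.25, 147.25, 180, 180, 180, 180].

### API

Orientations are given as a 3x3 rotation matrix whose columns are the frame's x, y, z axes.
In Python, from rig import robot gives the robot as it stands.
- The arm moves only by the tool jog_arm, never from a script. Its argument "series" is text: rows parted by semicolons, each of 7 numbers parted by spaces: the turn, a rotation vector about the tool's x, y, z in degrees, then the shift along the tool's x, y, z in mm, then the finger opening in mm, from 0 to 91.2. In form: rx ry rz tx ty tz grip; .... A call has 1 to 8 rows; each row is the pose to reach, as a shift and turn from the pose measured when the call began, along the tool's axes at that moment; what a row does not reach only later rows make up. A row lasts 1/10 s, in which the tool goes at most 50 mm and 8.59 degrees, less where a joint would pass 70% of its speed; a pose out of reach is approached as far as the arm can. A call with a gripper value outside its range is refused whole. The fingers move at their own pace and stop on an object; "squeeze" is the grip in N (left out, the last holds). Time passes only in rows, so rows that repeat a pose let the fingers close. It gives the time, the measured TCP pose, the force and the opening at its end, in the units of the state.
- robot.sense(): the state, without advancing time (a new reading comes with each control period).
- robot.read_camera(name): name is "scene" or "top" or "wrist"; returns a dict with "frame" (480x640x3 uint8, blue, green, red), "fovy" (degrees; the focal length in pixels is half the picture's height over the tangent of half this angle, whatever the lens; pixels are square), "cx", "cy" (the principal point, pixels), "origin" and "attitude" of the camera in the world; the wrist camera has in their place "hand_eye" (4x4, takes a point from camera to tool coordinates, whose origin is the TCP and whose axes are the tool frame's). Camera axes: x right, y up, looking along -z (the intrinsics and any distortion apply to the point x, -y, -z); pixel columns grow to the right and rows downward; lengths in m; the calibration is good to about 2 mm. A picture is of the moment at which its call begins: read the wrist's pose just before it. There is no depth.
- robot.job_done(): hands the job in, once; it reports no verdict.
The state is a dict: "clock": time; "joint_pos": joint angles; "dq": joint speeds; "effort": joint torques, N m; "position": TCP position; "eef_rot": TCP orientation; "wrist_force": force on the tool from outside, world axes, zero at the start; "wrist_torque": the same for the moment, N m; "finger_gap": opening from 0.0 (shut) to 1.0 (fully open).
Only numpy, scipy, OpenCV 4.12 (cv2) and the standard library are available. Lean on these libraries where they do the work, as an engineer would, in place of code of your own. Each camera call takes 0.05 s, during which the arm holds its last target.

## Working session

There is one attempt and no reset: what is moved stays moved. The work goes in short steps, Python scripts to look and compute and a tool call to move; the robot and the scene stay as the last step left them, time stands still between calls to the robot, and variables do not carry over. Pictures are saved under pics/ and viewed, and the job is handed in when it is done.

Besides the shell and the picture viewer there is one more tool, called after "Call:" in YAML: its name, and indented under it one key for each argument. jog_arm: Moves the arm, as the interface text tells. Its arguments: {"type":"object","properties":{"series":{"type":"string"},"squeeze":{"type":"number"}},"required":["series"]}

```bash
ls; mkdir -p pics; python3 - <<'E'
from rig import robot
import cv2,numpy as np
print(robot.sense())
for n in ["scene","top","wrist"]:
    d=robot.read_camera(n)
    cv2.imwrite(f"pics/{n}0.png",d["frame"])
    print(n,{k:(np.round(v,4).tolist() if not isinstance(v,str) else v) for k,v in d.items() if k!="frame"})
E
```

```text
pics
{'clock': 0.0, 'joint_pos': array([-6.52024554e+01,  1.83511199e+01,  8.97076488e+01,  1.08532733e-03,
        7.20418849e+01, -1.14549571e+00]), 'dq': array([ 0.07534201, -0.02479243,  0.03060481,  0.10664923, -0.0512175 ,
        0.02725689]), 'effort': array([ 5.72600629e-05, -4.12460017e+01, -2.31975228e+01,  7.25376187e-02,
        4.58237983e-02, -1.59718229e-04]), 'position': array([ 0.25135721, -0.516615  ,  0.22711705]), 'eef_rot': array([[-7.20439095e-04,  8.99231983e-01,  4.37471510e-01],
       [ 1.60231262e-03,  4.37472100e-01, -8.99230557e-01],
       [-9.99998457e-01,  5.31252728e-05, -1.75602276e-03]]), 'wrist_force': array([0.32574044, 0.23449159, 0.16754672]), 'wrist_torque': array([ 0.00024374, -0.02525382,  0.04792269]), 'finger_gap': 1.001036575660168}
scene {'fovy': 46.7067, 'cx': 322.2947, 'cy': 242.6733, 'origin': [1.0479, -0.6941, 1.2057], 'attitude': [[0.8265, -0.4266, 0.3673], [0.5629, 0.6311, -0.5338], [-0.0041, 0.6479, 0.7617]]}
top {'fovy': 46.5388, 'cx': 310.2262, 'cy': 238.046, 'origin': [0.1699, 0.0145, 1.9216], 'attitude': [[0.045, 0.9751, -0.2174], [-0.999, 0.044, -0.0095], [0.0003, 0.2176, 0.976]]}
wrist {'fovy': 70.0467, 'cx': 318.5223, 'cy': 244.203, 'hand_eye': [[0.001, 0.2624, -0.965, -0.1575], [0.0024, 0.965, 0.2624, 0.0749], [1.0, -0.0025, 0.0003, 0.0004], [0.0, 0.0, 0.0, 1.0]]}
```

View pics/scene0.png

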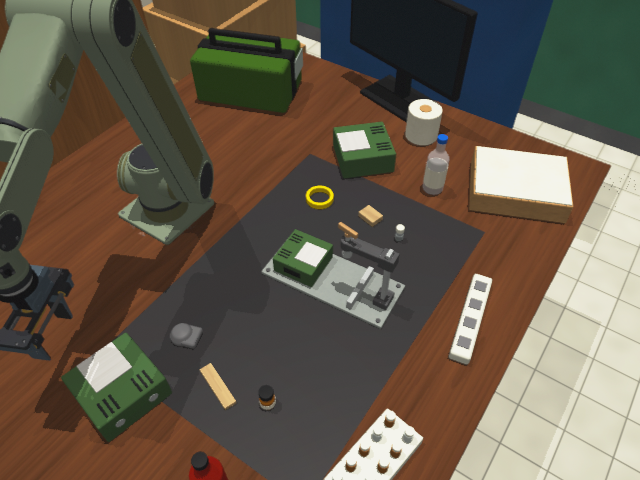

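View pics/top0.png

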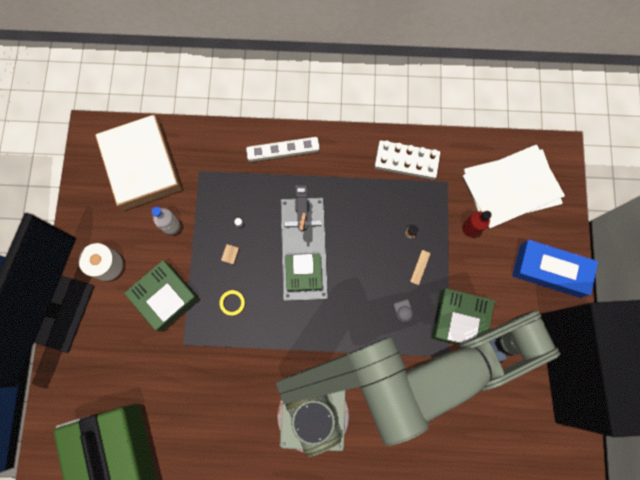

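View pics/wrist0.png

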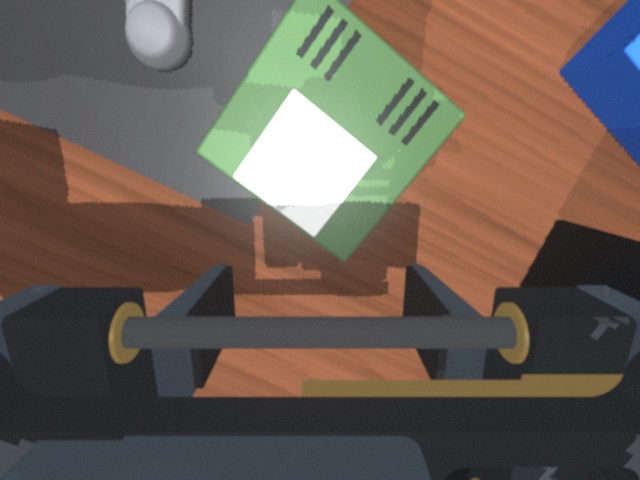

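```bash
cat > h.py <<'E'
from rig import robot
import cv2,numpy as np
np.set_printoptions(precision=4,suppress=True)
def K(d):
    h=d["frame"].shape[0]; f=h/2/np.tan(np.radians(d["fovy"])/2); return f,d["cx"],d["cy"]
def cam(name,s=None):
    if name=="wrist": s=robot.sense()
    d=robot.read_camera(name)
    if name=="wrist":
        T=np.eye(4);T[:3,:3]=s["eef_rot"];T[:3,3]=s["position"]
        M=T@np.array(d["hand_eye"]); d["origin"]=M[:3,3]; d["attitude"]=M[:3,:3]
    d["origin"]=np.array(d["origin"]);d["attitude"]=np.array(d["attitude"])
    return d
def save(d,fn):
    cv2.imwrite("pics/"+fn+".png",d["frame"])
    np.savez("pics/"+fn+".npz",**{k:v for k,v in d.items() if k!="hand_eye"})
def load(fn):
    z=np.load("pics/"+fn+".npz"); return {k:z[k] for k in z.files}
def ray(d,u,v):
    f,cx,cy=K(d); r=np.array([(u-cx)/f,-(v-cy)/f,-1]); return d["attitude"]@r
def at(d,u,v,z):
    r=ray(d,u,v); o=d["origin"]; return o+r*(z-o[2])/r[2]
def proj(d,p):
    f,cx,cy=K(d); q=d["attitude"].T@(np.array(p)-d["origin"]); return np.array([cx+f*q[0]/-q[2], cy-f*q[1]/-q[2]])
def crop(d,fn,x0,y0,x1,y1,k):
    cv2.imwrite("pics/"+fn+".png",cv2.resize(d["frame"][y0:y1,x0:x1],None,fx=k,fy=k,interpolation=cv2.INTER_CUBIC))
E
python3 - <<'E'
from h import *
d=cam("top");save(d,"top1");crop(d,"top1c",210,170,450,350,3.3)
s=cam("scene");save(s,"scene1");crop(s,"scene1c",240,170,440,330,4)
for n,u,v,z in [("platecorner nl",283,299,.012),("nr",326,299,.012),("fl",282,199,.012),("fr",324,199,.012),("block",230,254,.02),("cover",303,265,.07),("strip",421,267,.012),("vial",238,222,.05),("amber",411,231,.06),("tape",232,303,.02),("mouse",404,311,.03)]:
    print(n,at(d,u,v,z))
E
```

```text
platecorner nl [0.3775 0.1165 0.012 ]
nr [ 0.3841 -0.0306  0.012 ]
fl [0.733  0.1398 0.012 ]
fr [ 0.7397 -0.0096  0.012 ]
block [0.5242 0.3084 0.02  ]
cover [0.4884 0.0525 0.07  ]
strip [ 0.5098 -0.3552  0.012 ]
vial [0.6323 0.2847 0.05  ]
amber [ 0.6248 -0.3114  0.06  ]
tape [0.3552 0.2886 0.02  ]
mouse [ 0.3535 -0.2947  0.03  ]
```

View pics/top1c.png

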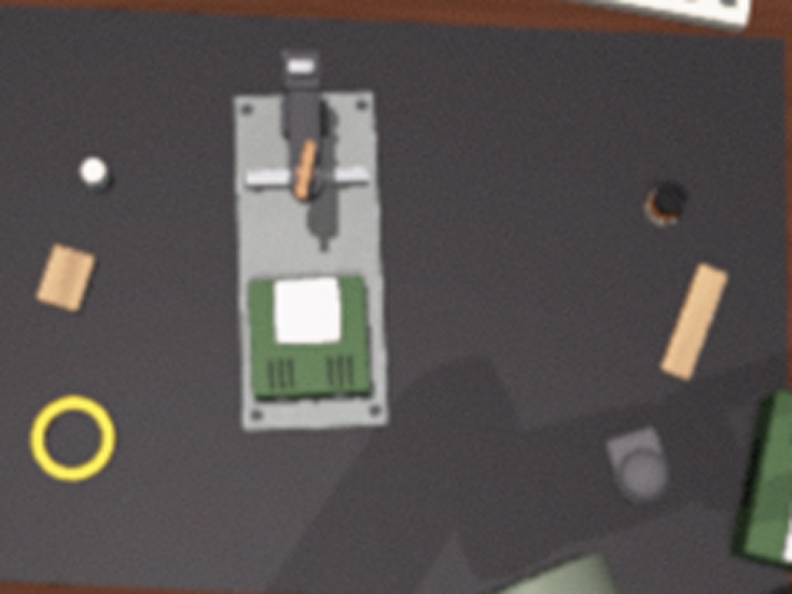

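View pics/scene1c.png

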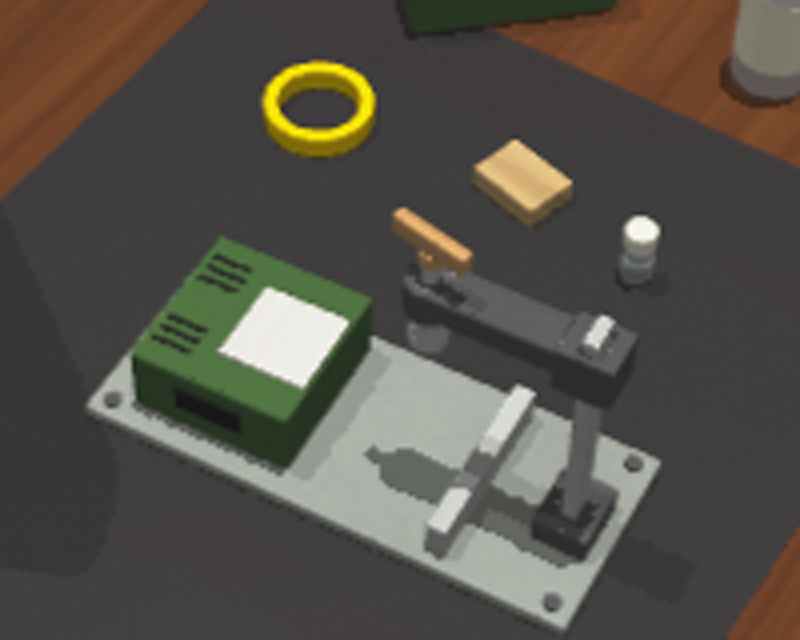

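```bash
cat >> h.py <<'E'
from scipy.spatial.transform import Rotation as Rn
def down(yaw):  # tool y = direction at world angle 180+yaw
    c,s=np.cos(np.radians(yaw)),np.sin(np.radians(yaw))
    return np.array([[0,-c,-s],[0,-s,c],[-1,0,0.]])
def plan(p,yaw=0):
    s=robot.sense(); R=s["eef_rot"]
    rv=Rn.from_matrix(R.T@down(yaw)).as_rotvec(degrees=True)
    t=R.T@(np.array(p)-s["position"])*1000
    print("pos",s["position"],"j",s["joint_pos"].round(1),"F",s["wrist_force"].round(1),"gap",round(s["finger_gap"]*91.2,1),"clk",round(s["clock"],2)); print("->",np.round(rv,2),np.round(t,1))
E
python3 - <<'E'
from h import *
plan([.47,.2,.40],3)
E
```

```text
pos [ 0.2515 -0.5169  0.2276] j [-65.2  18.3  89.7  -0.   72.   -1.1] F [-1.   1.  -0.1] gap 91.2 clk 0.25
-> [-157.06   -0.01   -0.06] [-172.   510.1 -549.1]
```

Call:
jog_arm:
  series: "-8 0 0 -50 0 0 91;-17 0 0 -100 20 -20 91;-25 0 0 -150 60 -60 91;-34 0 0 -172 100 -105 91;-43 0 0 -172 135 -145 91;-51 0 0 -172 170 -183 91;-60 0 0 -172 205 -220 91;-68 0 0 -172 240 -258 91"

```text
clock: 1.05
position: [0.3404, -0.2247, 0.399]
eef_rot: [[0.001, -0.074, 0.997], [0.0, 0.997, 0.074], [-1.0, 0.0, 0.001]]
wrist_force: [0.6, 0.4, 0.1]
finger_gap: 0.999
```

```bash
python3 - <<'E'
from h import *
plan([.47,.2,.40],3)
E
```

```text
pos [ 0.3404 -0.2247  0.399 ] j [-35.1  -1.   89.1   0.   91.9 -39.3] F [0.6 0.4 0.1] gap 91.1 clk 1.05
-> [-88.78   0.05   0.03] [ -0.8 414.  160.5]
```

Call:
jog_arm:
  series: "-88.8 0 0 -1 414 160 91;-88.8 0 0 -1 414 160 91;-88.8 0 0 -1 414 160 91;-88.8 0 0 -1 414 160 91;-88.8 0 0 -1 414 160 91;-88.8 0 0 -1 414 160 91;-88.8 0 0 -1 414 160 91;-88.8 0 0 -1 414 160 91"

```text
clock: 1.85
position: [0.4563, 0.1584, 0.4002]
eef_rot: [[0.001, -0.957, 0.291], [-0.0, 0.291, 0.957], [-1.0, -0.001, 0.0]]
wrist_force: [0.6, -1.1, 0.3]
finger_gap: 0.997
```

```bash
python3 - <<'E'
from h import *
plan([.47,.2,.40],3)
E
```

```text
pos [0.4563 0.1584 0.4002] j [ 17.8   6.3  81.2  -0.   92.5 -55.3] F [ 0.6 -1.1  0.3] gap 91.0 clk 1.85
-> [-19.94   0.01   0.06] [ 0.2 -1.  43.8]
```

Call:
jog_arm:
  series: "-20 0 0 0 -1 44 91;-20 0 0 0 -1 44 91;-20 0 0 0 -1 44 91;-20 0 0 0 -1 44 91;-20 0 0 0 -1 44 91"

```text
clock: 2.35
position: [0.47, 0.2001, 0.4001]
eef_rot: [[0.001, -0.999, -0.052], [-0.0, -0.052, 0.999], [-1.0, -0.001, -0.0]]
wrist_force: [0.2, -0.4, -0.4]
finger_gap: 0.999
```

```bash
python3 - <<'E'
from h import *
plan([.47,.2,.40],3)
d=cam("wrist");save(d,"w1")
d=cam("top");save(d,"top2");crop(d,"top2c",210,170,450,350,3.3)
E
```

```text
pos [0.47   0.2001 0.4001] j [ 21.8   9.   77.9  -0.   93.  -71.2] F [ 0.2 -0.4 -0.4] gap 91.1 clk 2.35
-> [-0.03 -0.01  0.06] [ 0.1  0.  -0.1]
```

View pics/w1.png

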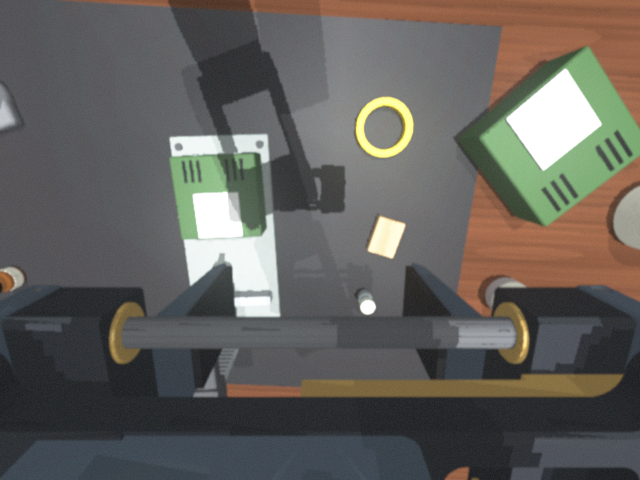

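```bash
python3 - <<'E'
from h import *
d=load("w1");crop(d,"w1a",150,120,290,330,2.85);crop(d,"w1b",350,190,430,270,7)
E
```

```text
(no output)
```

View pics/w1a.png

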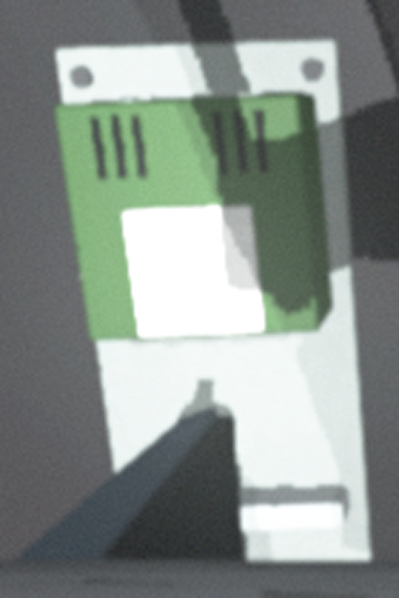

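View pics/w1b.png

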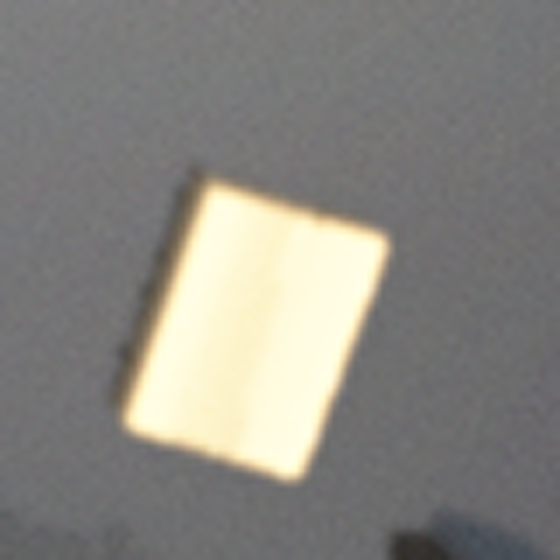

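View pics/top2c.png

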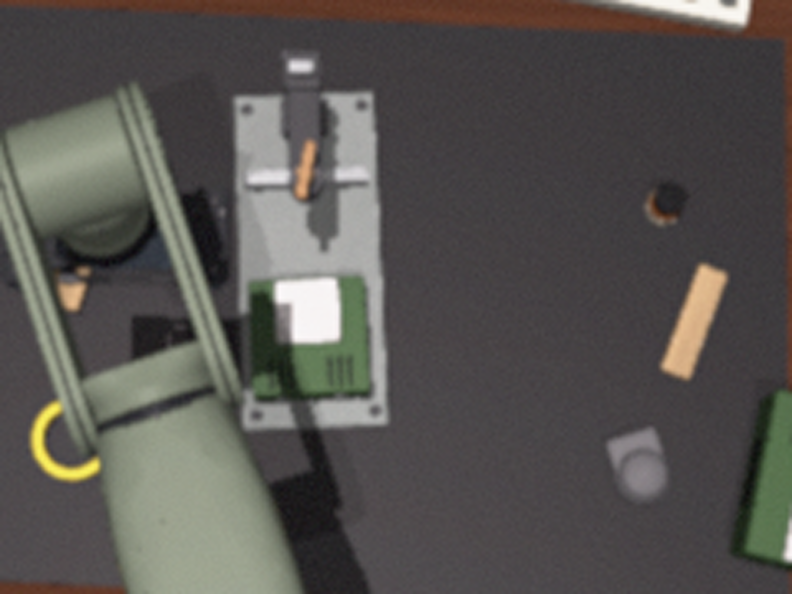

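```bash
python3 - <<'E'
from h import *
d=load("w1")
def f(pts,x0,y0,k,z):
    return np.array([at(d,(u+.5)/k-.5+x0,(v+.5)/k-.5+y0,z)[:2] for u,v in pts])
def rep(n,P):
    e=np.roll(P,-1,0)-P
    print(n,P.tolist(),"\n c",P.mean(0),"len",np.linalg.norm(e,axis=1),"ang",np.degrees(np.arctan2(e[:,1],e[:,0])))
rep("block",f([(210,180),(390,238),(298,482),(127,430)],350,190,7,.02))
rep("cover",f([(122,210),(250,206),(265,332),(138,338)],150,120,2.85,.07))
rep("plate",f([(55,48),(335,40),(371,560)],150,120,2.85,.012))
rep("modtop left",f([(57,107),(300,97),(318,330),(92,340)],150,120,2.85,.067))
E
```

```text
block [[0.4906773858933113, 0.29912377930215345], [0.5018403154641811, 0.34160508047861793], [0.5612363556021703, 0.3270726781556729], [0.5507054597649522, 0.2857372311332021]] 
 c [0.5261 0.3134] len [0.0439 0.0611 0.0427 0.0615] ang [  75.2771  -13.7484 -104.293   167.4285]
cover [[0.46492591052885424, 0.021446579140740885], [0.45949516814955127, 0.08503706665145068], [0.5237087708100724, 0.0922183312239322], [0.5304326010192716, 0.026876874508266646]] 
 c [0.4946 0.0564] len [0.0638 0.0646 0.0657 0.0657] ang [  94.8813    6.3811  -84.1248 -175.2612]
plate [[0.38853807390582296, -0.031361718920651926], [0.3763647714640288, 0.11769624250113894], [0.6798793506097744, 0.14430006487361788]] 
 c [0.4816 0.0769] len [0.1496 0.3047 0.3402] ang [  94.6689    5.0093 -148.9125]
modtop left [[0.41689132684019353, -0.009101823128352837], [0.40575983122287257, 0.1090327841536078], [0.5219405825181728, 0.11895663077628284], [0.5336166726426423, 0.0019760564873211595]] 
 c [0.4696 0.0552] len [0.1187 0.1166 0.1176 0.1172] ang [  95.3829    4.8822  -84.3001 -174.5786]
```

```bash
python3 - <<'E'
from h import *
plan([.526,.3132,.10],-13.8)
E
```

```text
pos [0.47   0.1999 0.4003] j [ 21.8   9.   77.9  -0.   93.  -71.2] F [ 0.1 -0.2  0.2] gap 91.2 clk 2.45
-> [16.78  0.01  0.07] [300.4 -61.4 110.3]
```

Call:
jog_arm:
  series: "8 0 0 40 -30 50 91;16.8 0 0 80 -61.4 100 91;16.8 0 0 125 -61.4 110.3 91;16.8 0 0 170 -61.4 110.3 91;16.8 0 0 215 -61.4 110.3 91;16.8 0 0 260 -61.4 110.3 91;16.8 0 0 300 -61.4 110.3 91;16.8 0 0 300 -61.4 110.3 91"

```text
clock: 3.25
position: [0.5219, 0.3105, 0.094]
eef_rot: [[-0.011, -0.971, 0.24], [-0.007, 0.24, 0.971], [-1.0, 0.009, -0.009]]
wrist_force: [-0.7, 0.1, -0.1]
finger_gap: 0.995
```

```bash
python3 - <<'E'
from h import *
plan([.526,.3132,.018],-13.8)
d=cam("wrist");save(d,"w2")
E
```

```text
pos [0.5219 0.3105 0.094 ] j [ 29.7  27.7  95.3  -0.   57.7 -46.4] F [-0.7  0.1 -0.1] gap 90.7 clk 3.25
-> [-0.08 -0.54 -0.52] [76.  -4.   4.3]
```

View pics/w2.png

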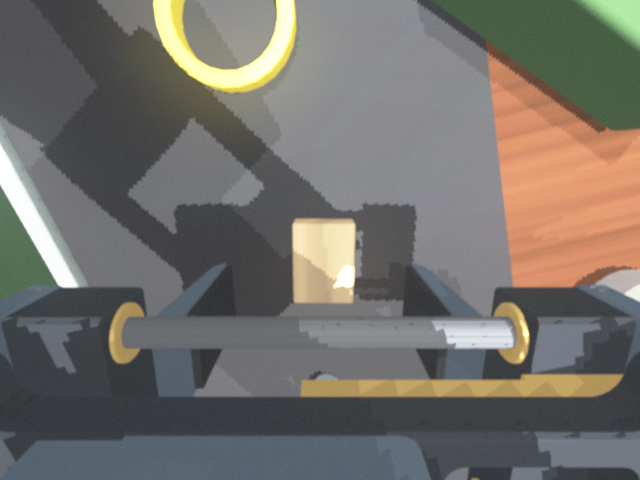

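```bash
python3 - <<'E'
from h import *
d=load("w2")
P=np.array([at(d,u,v,.02)[:2] for u,v in [(293,219.5),(354,219.5),(355,303),(292,303)]])
e=np.roll(P,-1,0)-P
print(P.mean(0),np.linalg.norm(e,axis=1),np.degrees(np.arctan2(e[:,1],e[:,0])))
E
```

```text
[0.5253 0.3132] [0.042  0.0622 0.0462 0.0623] [  76.3456  -11.567  -103.5237  164.495 ]
```

Consistent. Go down and grip.

Call:
jog_arm:
  series: "0 -0.5 -0.5 25 -4 4.3 91;0 -0.5 -0.5 50 -4 4.3 91;0 -0.5 -0.5 68 -4 4.3 91;0 -0.5 -0.5 76 -4 4.3 91;0 -0.5 -0.5 76 -4 4.3 91;0 -0.5 -0.5 76 -4 4.3 91"

```text
clock: 3.9
position: [0.5302, 0.3155, 0.0237]
eef_rot: [[0.009, -0.971, 0.24], [0.005, 0.24, 0.971], [-1.0, -0.007, 0.007]]
wrist_force: [0.8, 0.2, 0.3]
finger_gap: 0.998
```

```bash
python3 - <<'E'
from h import *
plan([.5257,.3132,.018],-13.8)
E
```

```text
pos [0.5302 0.3155 0.0237] j [ 29.7  32.4  98.9  -0.   48.1 -46.4] F [0.8 0.2 0.3] gap 91.0 clk 3.9
-> [-0.09  0.38  0.42] [ 5.7  3.9 -3.3]
```

Call:
jog_arm:
  series: "0 0.4 0.4 5.7 3.9 -3.3 91;0 0.4 0.4 5.7 3.9 -3.3 91;0 0.4 0.4 5.7 3.9 -3.3 91;0 0.4 0.4 5.7 3.9 -3.3 91"

```text
clock: 4.3
position: [0.5258, 0.3133, 0.0182]
eef_rot: [[0.001, -0.971, 0.24], [-0.0, 0.24, 0.971], [-1.0, -0.001, 0.0]]
wrist_force: [-0.3, 0.1, -0.8]
finger_gap: 0.999
```

```bash
python3 - <<'E'
from h import *
plan([.5257,.3132,.018],-13.8)
E
```

```text
pos [0.5258 0.3133 0.0182] j [ 29.7  32.7  99.5  -0.   47.8 -46.3] F [-0.3  0.1 -0.8] gap 91.1 clk 4.3
-> [-0.1   0.    0.04] [ 0.2  0.1 -0.1]
```

Call:
jog_arm:
  series: "0 0 0 0 0 0 60;0 0 0 0 0 0 40;0 0 0 0 0 0 40;0 0 0 0 0 0 40;0 0 0 0 0 0 40;0 0 0 0 0 0 40;0 0 0 0 0 0 40;0 0 0 0 0 0 40"
  squeeze: 15

```text
clock: 5.1
position: [0.5257, 0.3133, 0.0182]
eef_rot: [[0.001, -0.971, 0.24], [-0.0, 0.24, 0.971], [-1.0, -0.001, -0.0]]
wrist_force: [1.9, -0.7, 0.3]
finger_gap: 0.479
```

```bash
python3 - <<'E'
from h import *
plan([.5257,.3132,.2],-13.8)
E
```

```text
pos [0.5257 0.3133 0.0182] j [ 29.7  32.7  99.5  -0.   47.8 -46.3] F [ 1.9 -0.7  0.3] gap 43.7 clk 5.1
-> [-0.1  -0.01  0.03] [-181.8   -0.1   -0.1]
```

Call:
jog_arm:
  series: "0 0 0 -40 0 0 40;0 0 0 -85 0 0 40;0 0 0 -130 0 0 40;0 0 0 -175 0 0 40;0 0 0 -215 0 0 40;0 0 0 -230 0 0 40;0 0 0 -230 0 0 40;0 0 0 -230 0 0 40"

```text
clock: 5.9
position: [0.5251, 0.3131, 0.2473]
eef_rot: [[-0.001, -0.971, 0.24], [-0.001, 0.24, 0.971], [-1.0, 0.0, -0.001]]
wrist_force: [0.4, -0.6, -0.4]
finger_gap: 0.483
```

```bash
python3 - <<'E'
from h import *
plan([.5,.06,.25],5)
E
```

```text
pos [0.5251 0.3131 0.2473] j [ 29.7  21.1  82.7  -0.   76.3 -46.4] F [ 0.4 -0.6 -0.4] gap 44.1 clk 5.9
-> [-18.9   -0.06  -0.04] [  -2.5  -36.4 -251.7]
```

Call:
jog_arm:
  series: "-8 0 0 -2 -15 -45 40;-16 0 0 -2 -30 -90 40;-18.9 0 0 -2 -36 -135 40;-18.9 0 0 -2 -36 -180 40;-18.9 0 0 -2 -36 -220 40;-18.9 0 0 -2 -36 -252 40;-18.9 0 0 -2 -36 -252 40;-18.9 0 0 -2 -36 -252 40"

```text
clock: 6.7
position: [0.4989, 0.0595, 0.248]
eef_rot: [[-0.004, -0.996, -0.086], [-0.001, -0.086, 0.996], [-1.0, 0.004, -0.0]]
wrist_force: [0.6, 0.5, -0.3]
finger_gap: 0.477
```

Call:
jog_arm:
  series: "0 0 0 0 0 0 40;0 0 0 0 0 0 40"

```text
clock: 6.9
position: [0.4988, 0.0605, 0.2471]
eef_rot: [[-0.005, -0.996, -0.087], [-0.0, -0.087, 0.996], [-1.0, 0.005, -0.0]]
wrist_force: [-0.4, -0.0, -0.0]
finger_gap: 0.482
```

```bash
python3 - <<'E'
from h import *
plan([.5,.06,.25],5)
d=cam("wrist");save(d,"w3")
E
```

```text
pos [0.4988 0.0605 0.2471] j [  5.6  11.2  96.7   0.   72.4 -89.4] F [-0.4 -0.  -0. ] gap 43.9 clk 6.9
-> [-0.01 -0.   -0.31] [-2.9 -1.2 -0.6]
```

View pics/w3.png

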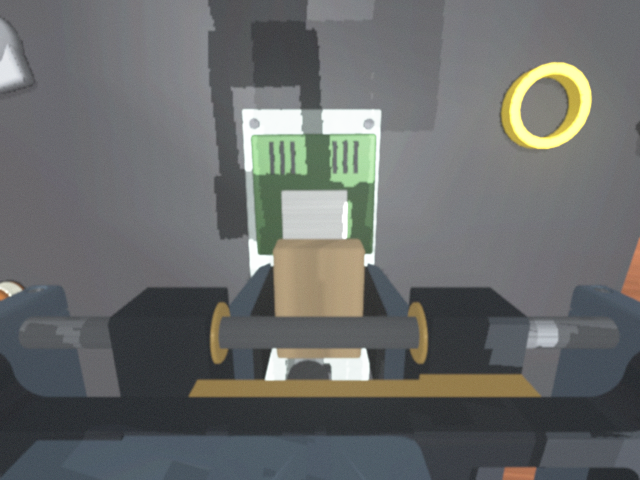

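```bash
python3 - <<'E'
from h import *
d=load("w3");crop(d,"w3a",230,100,400,280,4)
E
```

```text
(no output)
```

View pics/w3a.png

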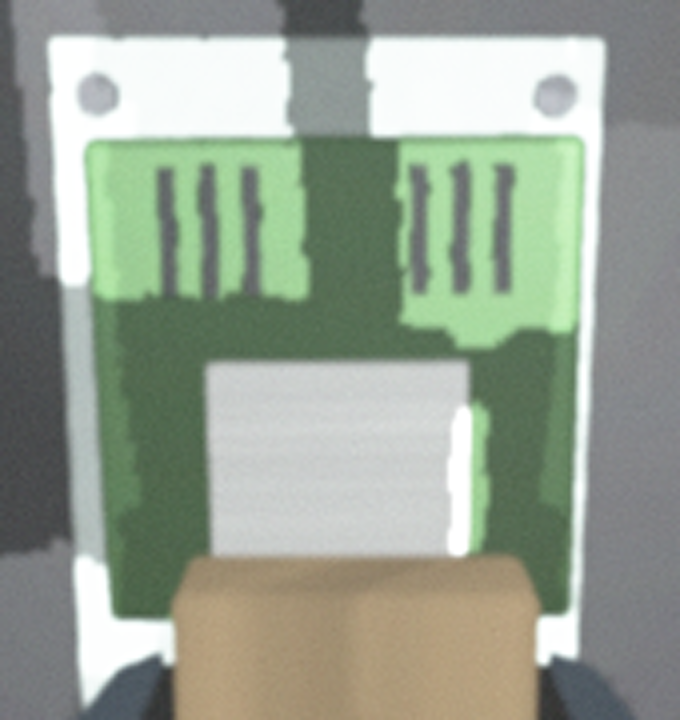

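```bash
python3 - <<'E'
from h import *
d=load("w3")
def f(pts,z): return np.array([at(d,(u+.5)/4-.5+230,(v+.5)/4-.5+100,z)[:2] for u,v in pts])
def rep(n,P):
    e=np.roll(P,-1,0)-P
    print(n,P,"\n c",P.mean(0),"len",np.linalg.norm(e,axis=1),"ang",np.degrees(np.arctan2(e[:,1],e[:,0])))
rep("plate",f([(50,38),(604,40),(575,655),(80,700)],.012))
rep("mod",f([(88,142),(584,140),(568,613),(112,617)],.067))
rep("cover",f([(206,362),(470,362),(471,403),(212,556)],.07))
E
```

```text
plate [[ 0.3888 -0.0313]
 [ 0.376   0.117 ]
 [ 0.549   0.1319]
 [ 0.5767 -0.0162]] 
 c [0.4726 0.0503] len [0.1488 0.1737 0.1506 0.1885] ang [  94.9396    4.9182  -79.4148 -175.3912]
mod [[ 0.4163 -0.0097]
 [ 0.4054  0.1065]
 [ 0.5208  0.1177]
 [ 0.5323  0.001 ]] 
 c [0.4687 0.0539] len [0.1167 0.116  0.1173 0.1165] ang [  95.3501    5.5545  -84.3655 -174.72  ]
cover [[0.4648 0.0214]
 [0.4591 0.0852]
 [0.469  0.0866]
 [0.5131 0.0259]] 
 c [0.4765 0.0548] len [0.0641 0.01   0.0751 0.0485] ang [  95.1213    7.7646  -53.9646 -174.6996]
```

```bash
python3 - <<'E'
from h import *
plan([.494,.0562,.10],5.2)
E
```

```text
pos [0.4989 0.0604 0.2473] j [  5.6  11.2  96.7  -0.   72.4 -89.4] F [-0.1 -0.1 -1.5] gap 43.4 clk 6.95
-> [-0.2  -0.01 -0.28] [147.3   4.5  -3.8]
```

Call:
jog_arm:
  series: "-0.2 0 -0.3 30 4.5 -3.8 40;-0.2 0 -0.3 65 4.5 -3.8 40;-0.2 0 -0.3 100 4.5 -3.8 40;-0.2 0 -0.3 130 4.5 -3.8 40;-0.2 0 -0.3 147 4.5 -3.8 40;-0.2 0 -0.3 147 4.5 -3.8 40;-0.2 0 -0.3 147 4.5 -3.8 40;-0.2 0 -0.3 147 4.5 -3.8 40"

```text
clock: 7.75
position: [0.4951, 0.0566, 0.1016]
eef_rot: [[0.003, -0.996, -0.091], [0.0, -0.091, 0.996], [-1.0, -0.003, -0.0]]
wrist_force: [0.6, 0.1, -0.5]
finger_gap: 0.48
```

```bash
python3 - <<'E'
from h import *
plan([.494,.0562,.0885],5.2)
d=cam("wrist");save(d,"w4")
E
```

```text
pos [0.4951 0.0566 0.1016] j [  5.2  18.3 110.1  -0.   51.4 -90. ] F [ 0.6  0.1 -0.5] gap 43.7 clk 7.75
-> [ 0.03 -0.    0.18] [13.   1.2 -0.3]
```

View pics/w4.png

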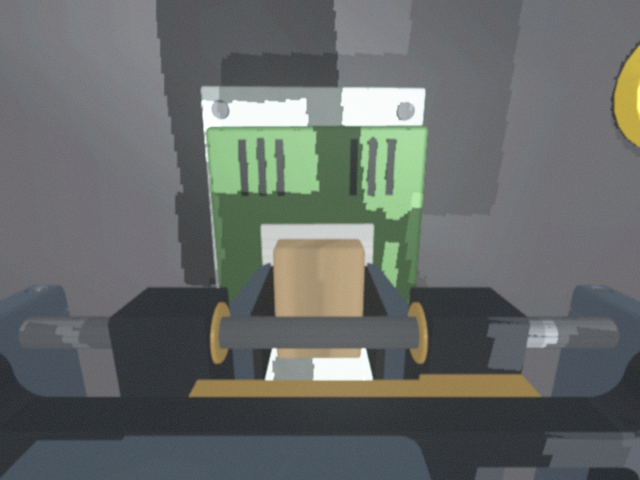

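Call:
jog_arm:
  series: "0 0 0.2 6 1.2 -0.3 40;0 0 0.2 10 1.2 -0.3 40;0 0 0.2 12.5 1.2 -0.3 40;0 0 0.2 13 1.2 -0.3 40;0 0 0.2 13 1.2 -0.3 40;0 0 0.2 13 1.2 -0.3 40"

```text
clock: 8.4
position: [0.4941, 0.0561, 0.0887]
eef_rot: [[-0.0, -0.996, -0.091], [-0.0, -0.091, 0.996], [-1.0, 0.0, -0.0]]
wrist_force: [-0.3, -0.7, -0.1]
finger_gap: 0.482
```

```bash
python3 - <<'E'
from h import *
plan([.494,.0562,.0882],5.2)
E
```

```text
pos [0.4941 0.0561 0.0887] j [  5.2  19.3 111.   -0.   49.8 -90.1] F [-0.3 -0.7 -0.1] gap 44.0 clk 8.4
-> [ 0.02 -0.01 -0.01] [0.5 0.1 0.1]
```

Call:
jog_arm:
  series: "0 0 0 0.5 0 0 40;0 0 0 1 0 0 40;0 0 0 1 0 0 40;0 0 0 1 0 0 40"

```text
clock: 8.8
position: [0.4942, 0.0561, 0.0882]
eef_rot: [[0.0, -0.996, -0.091], [-0.0, -0.091, 0.996], [-1.0, -0.0, -0.0]]
wrist_force: [-1.1, -0.8, 5.7]
finger_gap: 0.481
```

Call:
jog_arm:
  series: "0 0 0 -0.3 0 0 46;0 0 0 -0.3 0 0 52;0 0 0 -0.3 0 0 60;0 0 0 -0.3 0 0 70;0 0 0 -0.3 0 0 70;0 0 0 -10 0 0 70;0 0 0 -30 0 0 70;0 0 0 -60 0 0 70"

```text
clock: 9.6
position: [0.4931, 0.056, 0.1482]
eef_rot: [[-0.003, -0.996, -0.091], [-0.0, -0.091, 0.996], [-1.0, 0.003, -0.0]]
wrist_force: [-0.0, -0.8, -0.8]
finger_gap: 0.766
```

Call:
jog_arm:
  series: "0 0 0 -40 0 0 70;0 0 0 -60 10 0 70;0 0 0 -70 20 0 70;0 0 0 -70 20 0 70;0 0 0 -70 20 0 70;0 0 0 -70 20 0 70"

```text
clock: 10.2
position: [0.4729, 0.0542, 0.217]
eef_rot: [[-0.005, -0.996, -0.091], [-0.001, -0.091, 0.996], [-1.0, 0.005, -0.0]]
wrist_force: [0.0, 0.4, -0.2]
finger_gap: 0.768
```

```bash
python3 - <<'E'
from h import *
plan([.494,.0562,.0882],4.8)
d=cam("wrist");save(d,"w5")
crop(d,"w5a",230,120,410,300,3.3)
E
```

```text
pos [0.4729 0.0542 0.217 ] j [  5.2  10.  102.8  -0.   67.5 -90.1] F [ 0.   0.4 -0.2] gap 70.1 clk 10.2
-> [ 0.42 -0.01 -0.3 ] [128.7 -21.8   0.1]
```

View pics/w5.png

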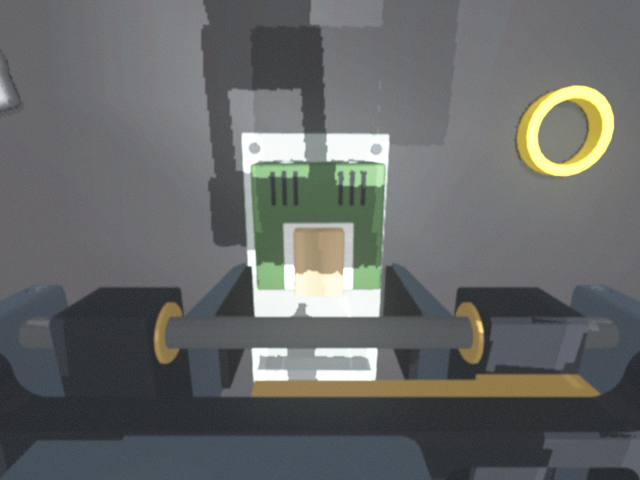

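View pics/w5a.png

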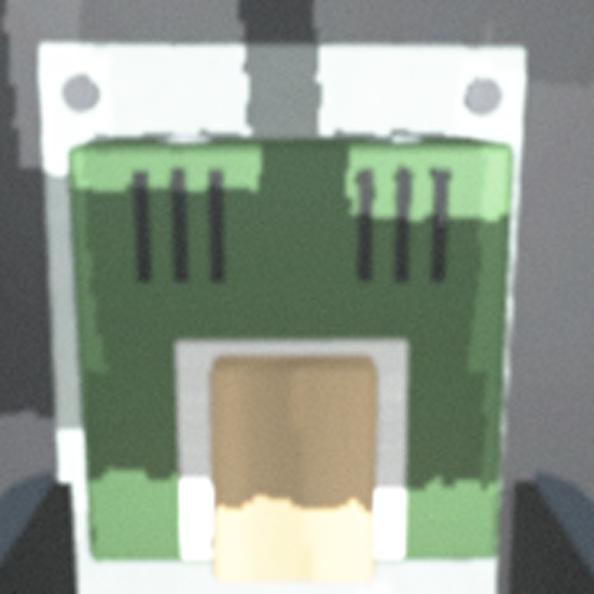

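```bash
python3 - <<'E'
from h import *
d=load("w5")
def f(pts,z): return np.array([at(d,(u+.5)/3.3-.5+230,(v+.5)/3.3-.5+120,z)[:2] for u,v in pts])
def rep(n,P):
    e=np.roll(P,-1,0)-P
    a=np.radians(5.2); c=P.mean(0)
    print(n," c",c,"len",np.linalg.norm(e,axis=1),"ang",np.degrees(np.arctan2(e[:,1],e[:,0])))
    return c
c=rep("cover",f([(176,342),(408,340),(406,560),(183,560)],.07))
b=rep("block",f([(213,360),(376,358),(372,580),(216,580)],.09))
rep("mod",f([(72,150),(511,150),(497,556),(92,557)],.067))
rep("plate",f([(40,45),(526,47),(500,500),(58,500)],.012))
print((b-c)*1000)
E
```

```text
cover  c [0.4942 0.0566] len [0.0637 0.0648 0.0645 0.0642] ang [  95.8448    6.3386  -84.6687 -174.3729]
block  c [0.4933 0.0567] len [0.042  0.0617 0.0424 0.0611] ang [  96.0598    5.4225  -84.6698 -174.9323]
mod  c [0.4688 0.0541] len [0.1166 0.1156 0.1182 0.1158] ang [  95.3504    6.1691  -84.5169 -174.6498]
plate  c [0.4556 0.049 ] len [0.1487 0.1466 0.15   0.1471] ang [  95.13      4.941   -84.6657 -175.5762]
[-0.8855  0.1543]
```

```bash
python3 - <<'E'
from h import *
plan([.69,.0675,.38],4.8)
E
```

```text
pos [0.473  0.0542 0.217 ] j [  5.2  10.  102.7  -0.   67.6 -90.1] F [-0.4 -0.3 -0. ] gap 70.1 clk 10.25
-> [ 0.42 -0.01 -0.3 ] [-164.2 -216.4   -6.5]
```

Call:
jog_arm:
  series: "0.4 0 -0.3 -45 0 -1 91;0.4 0 -0.3 -90 0 -2 91;0.4 0 -0.3 -130 -20 -3 91;0.4 0 -0.3 -155 -60 -4 91;0.4 0 -0.3 -164 -105 -5 91;0.4 0 -0.3 -164 -150 -6 91;0.4 0 -0.3 -164 -195 -6.5 91;0.4 0 -0.3 -164 -216 -6.5 91"

```text
clock: 11.05
position: [0.693, 0.0676, 0.3759]
eef_rot: [[-0.003, -0.996, -0.084], [-0.0, -0.084, 0.996], [-1.0, 0.004, -0.0]]
wrist_force: [0.5, -0.5, -0.8]
finger_gap: 0.995
```

Call:
jog_arm:
  series: "0 0 0 0 0 0 91;0 0 0 0 0 0 91;0 0 0 0 0 0 91"

```text
clock: 11.35
position: [0.692, 0.0675, 0.3757]
eef_rot: [[-0.005, -0.996, -0.084], [-0.001, -0.084, 0.996], [-1.0, 0.005, -0.0]]
wrist_force: [-0.3, 0.4, -0.3]
finger_gap: 0.996
```

```bash
python3 - <<'E'
from h import *
plan([.69,.0675,.38],4.8)
d=cam("wrist");save(d,"w6")
E
```

```text
pos [0.692  0.0675 0.3757] j [  4.6  28.3  53.3  -0.   98.7 -90.2] F [-0.3  0.4 -0.3] gap 90.9 clk 11.35
-> [ 0.01 -0.01 -0.29] [-4.3  2.   0.2]
```

View pics/w6.png

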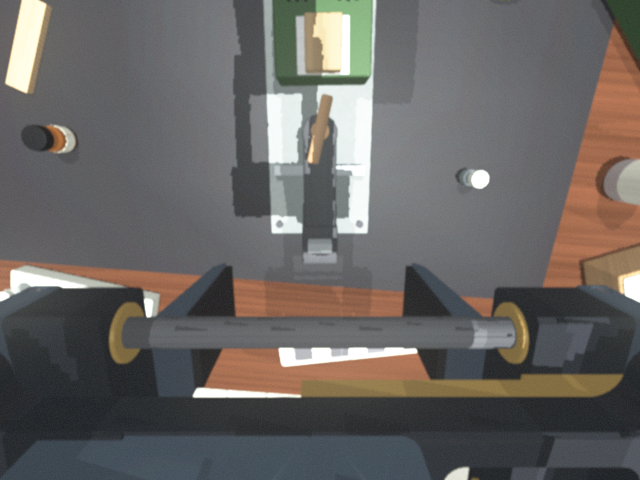

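Good overview of stand, jaw, wing and module in one picture; zoom in for the pixels.

```bash
python3 - <<'E'
from h import *
d=load("w6");crop(d,"w6a",255,80,385,275,3.05)
crop(d,"w6b",290,85,350,175,6.5); crop(d,"w6c",290,165,350,275,5.4)
E
```

```text
(no output)
```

View pics/w6a.png

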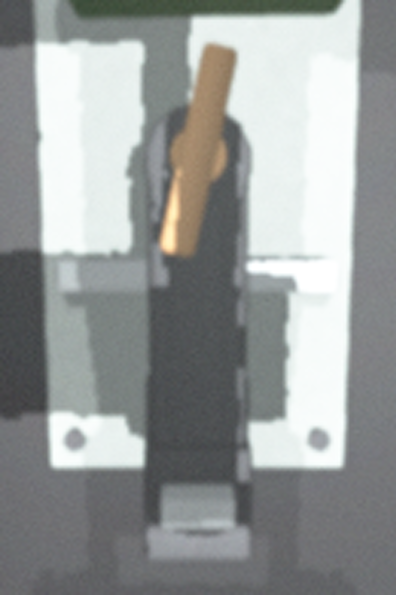

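View pics/w6b.png

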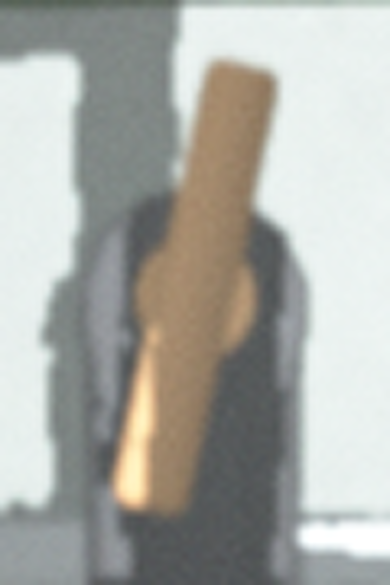

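View pics/w6c.png

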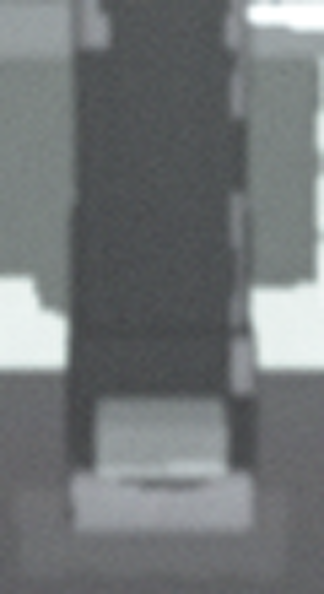

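```bash
python3 - <<'E'
from h import *
d=load("w6")
O=np.array([.6016,.0613]);a=np.radians(4.8);A=np.array([[np.cos(a),np.sin(a)],[-np.sin(a),np.cos(a)]])
def g(n,u,v,k,x0,y0,z):
    p=at(d,(u+.5)/k-.5+x0,(v+.5)/k-.5+y0,z); print(n,p,"stand",A@(p[:2]-O)*1000)
for n,u,v in [("tl",210,63),("tr",275,78),("br",187,515),("bl",115,500),("c",197,289)]: g(n,u,v,6.5,290,85,.242)
for n,u,v in [("hubl",137,290),("hubr",257,300)]: g(n,u,v,6.5,290,85,.226)
for n,u,v,z in [("armL tip",120,200,.203),("arm tip",205,190,.203)]: g(n,u,v,6.5,290,85,z)
for n,u,v,z in [("line",150,335,.203),("barL0",97,400,.203),("barR0",222,400,.203),("barL1",97,475,.208),("cap l",73,475,.203),("cap r",250,530,.203),("arm L at press",75,270,.203),("arm R",245,270,.203)]: g(n,u,v,5.4,290,165,z)
for n,u,v,z in [("plate far l",50,467,.012),("plate far r",343,467,.012),("plate L",40,150,.012),("plate R",360,60,.012),("fence near l top",58,262,.04),("fence near r top",335,260,.04)]: g(n,u,v,3.05,255,80,z)
E
```

```text
tl [0.5752 0.0605 0.242 ] stand [-26.3407   1.3763]
tr [0.5762 0.0685 0.242 ] stand [-24.6714   9.288 ]
br [0.6287 0.0623 0.242 ] stand [27.1053 -1.2885]
bl [0.6277 0.053  0.242 ] stand [ 25.2675 -10.4626]
c [0.6013 0.0612 0.242 ] stand [-0.2814 -0.1096]
hubl [0.6011 0.0533 0.226 ] stand [-1.1568 -7.9128]
hubr [0.601  0.0691 0.226 ] stand [0.0509 7.8498]
armL tip [0.588  0.0494 0.203 ] stand [-14.547  -10.7333]
arm tip [0.5857 0.0611 0.203 ] stand [-15.8901   1.1331]
line [0.6901 0.0666 0.203 ] stand [88.5871 -2.0917]
barL0 [0.7031 0.0579 0.203 ] stand [100.835  -11.8347]
barR0 [0.7011 0.0809 0.203 ] stand [100.7819  11.1922]
barL1 [0.7159 0.0591 0.208 ] stand [113.762  -11.7583]
cap l [0.7178 0.0546 0.203 ] stand [115.2381 -16.3864]
cap r [0.7257 0.0885 0.203 ] stand [125.9192  16.7425]
arm L at press [0.6793 0.0521 0.203 ] stand [ 76.618  -15.6736]
arm R [0.6766 0.0827 0.203 ] stand [76.5452 15.0687]
plate far l [ 0.7465 -0.0016  0.012 ] stand [139.17   -74.8242]
plate far r [0.7336 0.1479 0.012 ] stand [138.8216  75.2675]
plate L [ 0.5929 -0.0141  0.012 ] stand [-15.0203 -74.4433]
plate R [0.5404 0.132  0.012 ] stand [-55.1005  75.5818]
fence near l top [0.6426 0.0005 0.04  ] stand [ 35.7614 -63.9778]
fence near r top [0.6307 0.1276 0.04  ] stand [34.5462 63.6409]
```

```bash
cat >> h.py <<'E'
O=np.array([.6016,.0613]);YAW=4.8;_a=np.radians(YAW);A=np.array([[np.cos(_a),np.sin(_a)],[-np.sin(_a),np.cos(_a)]])
def st(p): return A@(np.array(p)[:2]-O)*1000
def wd(x,y,z): 
    q=O+A.T@(np.array([x,y])/1000); return [q[0],q[1],z]
def splan(x,y,z,yaw=YAW):
    plan(wd(x,y,z),yaw); print("stand now",st(robot.sense()["position"]))
E
python3 - <<'E'
from h import *
d=load("w6");crop(d,"w6d",260,0,385,95,6)
splan(-237,4,.15)
E
```

```text
pos [0.6919 0.0675 0.3765] j [  4.6  28.2  53.3  -0.   98.7 -90.2] F [-0.8  0.3 -0.1] gap 91.0 clk 11.4
-> [ 0.01 -0.01 -0.21] [227.7 326.6   5.4]
stand now [90.4742 -1.334 ]
```

View pics/w6d.png

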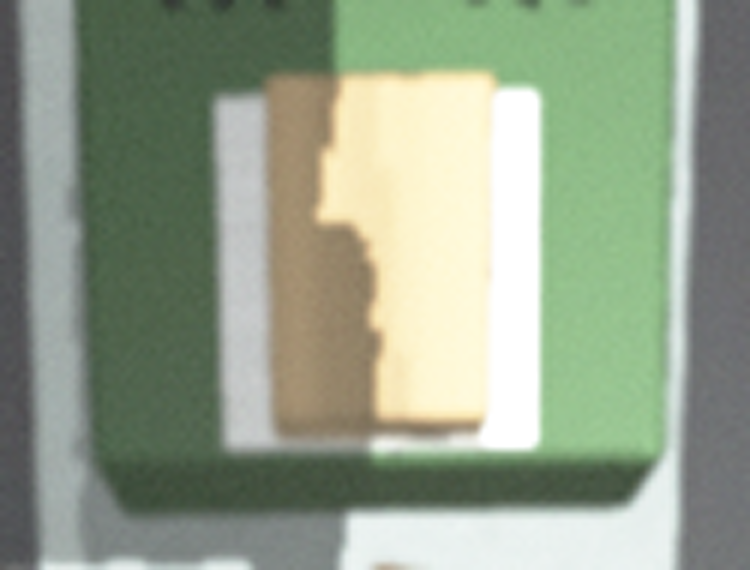

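```bash
python3 - <<'E'
from h import *
d=load("w6")
for n,u,v,z in [("modtop L+x",97,460,.067),("modtop R+x",663,455,.067),("cov tl",214,95,.07),("cov tr",541,88,.07),("cov br",540,449,.07),("cov bl",222,452,.07),("b tl",266,73,.09),("b tr",494,73,.09),("b br",484,424,.09),("b bl",274,426,.09)]:
    print(n,st(at(d,(u+.5)/6-.5+260,(v+.5)/6-.5,z)))
E
```

```text
modtop L+x [-73.8082 -54.5815]
modtop R+x [-75.0728  63.0059]
cov tl [-139.4817  -29.0912]
cov tr [-140.8799   35.6813]
cov br [-75.5363  37.1753]
cov bl [-74.7952 -28.4119]
b tl [-136.3571  -18.0059]
b tr [-136.4776   25.1248]
b br [-75.9542  24.3748]
b bl [-75.4846 -16.9481]
```

Call:
jog_arm:
  series: "0 0 -0.2 0 48 1 70;0 0 -0.2 0 96 2 70;0 0 -0.2 0 144 3 70;0 0 -0.2 0 192 4 70;0 0 -0.2 0 240 5 70;0 0 -0.2 20 285 5.4 70;0 0 -0.2 60 315 5.4 70;0 0 -0.2 105 326.6 5.4 70"

```text
clock: 12.2
position: [0.3623, 0.0452, 0.2737]
eef_rot: [[0.006, -0.996, -0.084], [0.0, -0.084, 0.996], [-1.0, -0.006, -0.0]]
wrist_force: [1.7, 0.3, -0.4]
finger_gap: 0.772
```

```bash
python3 - <<'E'
from h import *
splan(-237,4,.06)
E
```

```text
pos [0.3623 0.0452 0.2737] j [  5.3  -3.1 108.6  -0.   74.1 -89.5] F [ 1.7  0.3 -0.4] gap 70.4 clk 12.2
-> [ 0.02 -0.    0.37] [213.7  -1.4  -0. ]
stand now [-239.776     4.0265]
```

Call:
jog_arm:
  series: "0 0 0.4 40 -1 0 70;0 0 0.4 80 -1 0 70;0 0 0.4 120 -1 0 70;0 0 0.4 160 -1 0 70;0 0 0.4 190 -1 0 70;0 0 0.4 205 -1 0 70;0 0 0.4 205 -1 0 70;0 0 0.4 205 -1 0 70"

```text
clock: 13.0
position: [0.3647, 0.0454, 0.0697]
eef_rot: [[0.001, -0.996, -0.084], [0.0, -0.084, 0.996], [-1.0, -0.001, -0.0]]
wrist_force: [-0.9, 0.0, 0.9]
finger_gap: 0.77
```

```bash
python3 - <<'E'
from h import *
splan(-235,4,.036)
d=cam("wrist");save(d,"w7")
d=cam("scene");crop(d,"s7",220,150,440,330,3.6)
E
```

```text
pos [0.3647 0.0454 0.0697] j [  5.3  10.8 128.   -0.   41.2 -89.5] F [-0.9  0.   0.9] gap 70.2 clk 13.0
-> [ 0.02 -0.    0.07] [33.7 -2.4  0. ]
stand now [-237.4078    3.9991]
```

View pics/s7.png

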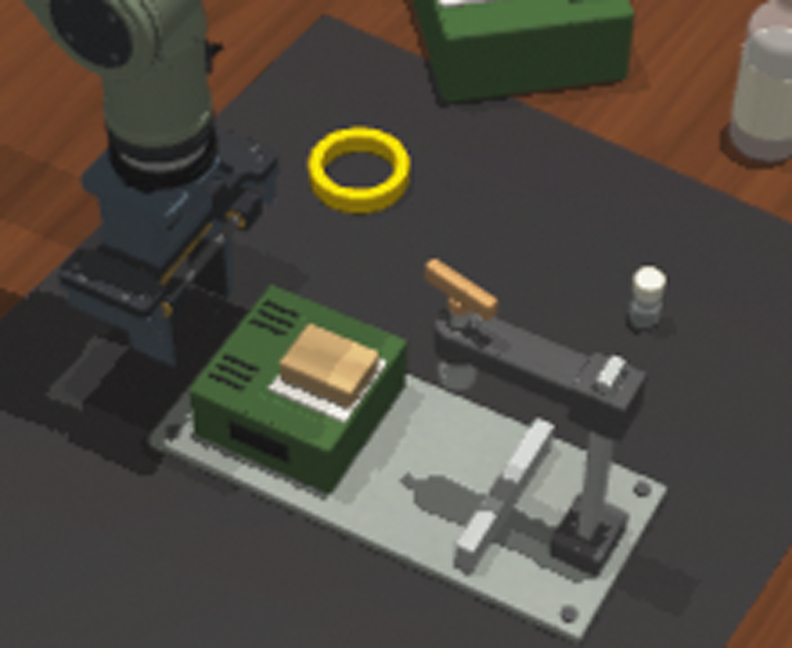

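Call:
jog_arm:
  series: "0 0 0 15 0 0 70;0 0 0 28 0 0 70;0 0 0 33.5 0 0 70;0 0 0 33.5 0 0 70;0 0 0 33.5 -6 0 70;0 0 0 33.5 -14 0 70;0 0 0 33.5 -22 0 70;0 0 0 33.5 -22 0 70"

```text
clock: 13.9
position: [0.3894, 0.0475, 0.037]
eef_rot: [[0.005, -0.996, -0.084], [0.0, -0.084, 0.996], [-1.0, -0.005, -0.0]]
wrist_force: [-0.4, -0.1, -0.1]
finger_gap: 0.772
```

```bash
python3 - <<'E'
from h import *
splan(-101,0,.036)
E
```

```text
pos [0.3894 0.0475 0.037 ] j [  5.3  16.  127.6  -0.   36.1 -89.5] F [-0.4 -0.1 -0.1] gap 70.4 clk 13.9
-> [ 0.02 -0.    0.29] [   1.6 -111.6   -4.1]
stand now [-212.562     4.0198]
```

Call:
jog_arm:
  series: "0 0 0.3 1.5 -1.5 0 70;0 0 0.3 1.5 -3 0 70;0 0 0.3 1.5 -5 0 70;0 0 0.3 1.5 -7 -0.1 70;0 0 0.3 1.5 -9.5 -0.2 70;0 0 0.3 1.5 -12 -0.3 70;0 0 0.3 1.5 -15 -0.4 70;0 0 0.3 1.5 -18 -0.6 70"

```text
clock: 14.7
position: [0.4011, 0.048, 0.0347]
eef_rot: [[-0.013, -0.996, -0.084], [-0.001, -0.084, 0.996], [-1.0, 0.013, 0.0]]
wrist_force: [-11.8, -0.3, 7.7]
finger_gap: 0.768
```

```bash
python3 - <<'E'
from h import *
splan(-101,0,.036)
d=cam("wrist");save(d,"w8")
E
```

```text
pos [0.4011 0.048  0.0347] j [  5.2  17.5 125.6   0.   37.7 -89.6] F [-11.8  -0.3   7.7] gap 70.0 clk 14.7
-> [ 0.01  0.01 -0.77] [ -2.6 -99.9  -3.6]
stand now [-200.9185    3.5559]
```

View pics/w8.png

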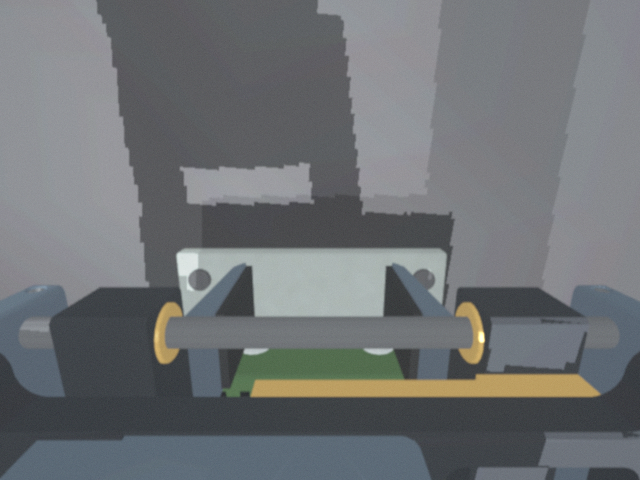

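Call:
jog_arm:
  series: "0 0 -0.5 -1.5 -9 -0.2 70;0 0 -0.5 -1.5 -13 -0.3 70;0 0 -0.5 -1.5 -17 -0.5 70;0 0 -0.5 -1.5 -21 -0.6 70;0 0 -0.5 -1.5 -25 -0.8 70;0 0 -0.5 -1.5 -29 -1 70;0 0 -0.5 -1.5 -33 -1.1 70;0 0 -0.5 -1.5 -37 -1.3 70"

```text
clock: 15.55
position: [0.44, 0.0499, 0.0358]
eef_rot: [[-0.002, -0.996, -0.084], [-0.0, -0.084, 0.996], [-1.0, 0.002, 0.0]]
wrist_force: [-4.8, -0.8, -3.9]
finger_gap: 0.771
```

```bash
python3 - <<'E'
from h import *
splan(-101,0,.036)
d=cam("scene");save(d,"s9");crop(d,"s9c",220,150,440,330,3.6)
E
```

```text
pos [0.44   0.0499 0.0358] j [  5.   19.8 121.2   0.   39.1 -89.8] F [-4.8 -0.8 -3.9] gap 70.3 clk 15.55
-> [ 0.01  0.   -0.1 ] [ -0.3 -60.9  -2.2]
stand now [-161.9494    2.199 ]
```

View pics/s9c.png

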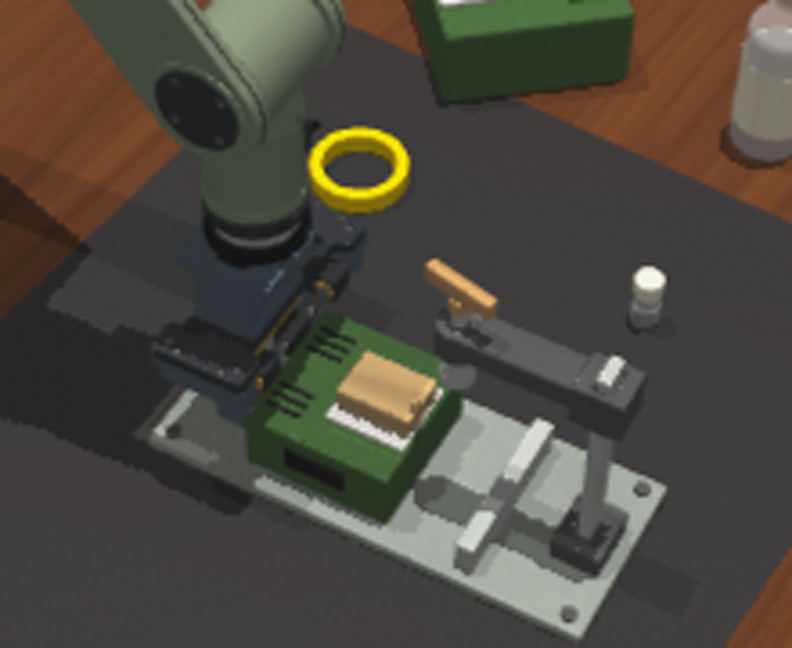

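Call:
jog_arm:
  series: "0 0 0 0 -4 -0.1 70;0 0 0 0 -8 -0.3 70;0 0 0 0 -12 -0.4 70;0 0 0 0 -16 -0.6 70;0 0 0 0 -20 -0.7 70;0 0 0 0 -24 -0.9 70;0 0 0 0 -28 -1 70;0 0 0 0 -32 -1.1 70"

```text
clock: 16.4
position: [0.4726, 0.0516, 0.036]
eef_rot: [[-0.002, -0.996, -0.084], [-0.0, -0.084, 0.996], [-1.0, 0.002, 0.0]]
wrist_force: [-6.2, 0.1, -1.2]
finger_gap: 0.769
```

Call:
jog_arm:
  series: "0 0 0 0 -4 -0.1 70;0 0 0 0 -7 -0.3 70;0 0 0 0 -10 -0.4 70;0 0 0 0 -13 -0.5 70;0 0 0 0 -15 -0.6 70;0 0 0 0 -17 -0.6 70;0 0 0 0 -19 -0.7 70;0 0 0 0 -21 -0.8 70"

```text
clock: 17.2
position: [0.4929, 0.0525, 0.0361]
eef_rot: [[-0.003, -0.996, -0.084], [-0.0, -0.084, 0.996], [-1.0, 0.003, 0.0]]
wrist_force: [-7.3, -0.7, 0.2]
finger_gap: 0.763
```

```bash
python3 - <<'E'
from h import *
splan(-101,0,.036)
d=cam("scene");save(d,"s10");crop(d,"s10c",220,150,440,330,3.6)
E
```

```text
pos [0.4929 0.0525 0.0361] j [  4.7  23.4 114.4   0.   42.4 -90.1] F [-7.3 -0.7  0.2] gap 69.6 clk 17.2
-> [ 0.01  0.01 -0.2 ] [ 0.1 -8.1 -0.3]
stand now [-109.0667    0.299 ]
```

View pics/s10c.png

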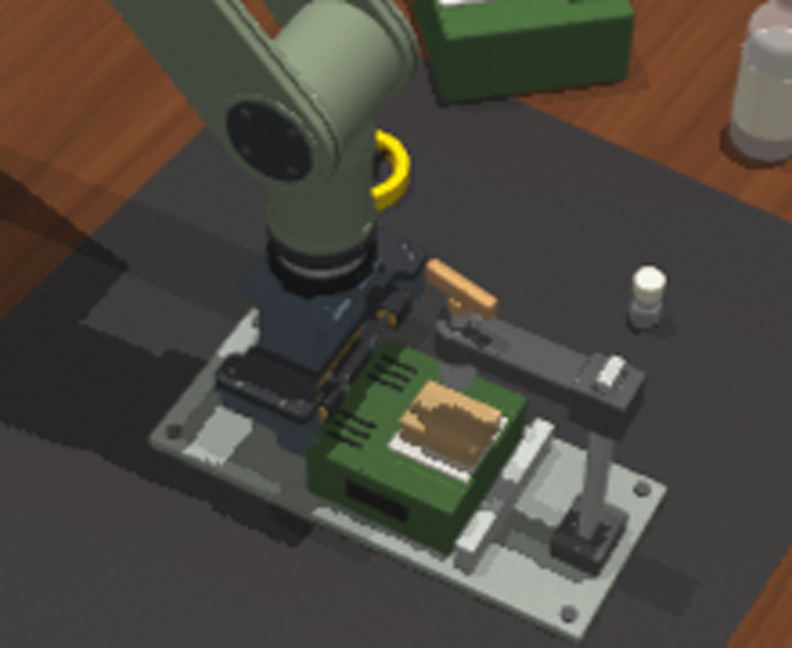

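Call:
jog_arm:
  series: "0 0 0 0 -3 0 70;0 0 0 0 -4.5 -0.1 70;0 0 0 0 -6 -0.2 70;0 0 0 0 -7.5 -0.3 70;0 0 0 0 -9 -0.3 70;0 0 0 0 -10 -0.3 70;0 0 0 0 -11 -0.3 70;0 0 0 0 -12 -0.3 70"

```text
clock: 18.05
position: [0.4975, 0.0528, 0.0362]
eef_rot: [[-0.019, -0.996, -0.084], [-0.001, -0.084, 0.996], [-1.0, 0.019, 0.0]]
wrist_force: [-25.5, -0.9, 19.8]
finger_gap: 0.768
```

```bash
python3 - <<'E'
from h import *
splan(-101,0,.036)
d=cam("scene");save(d,"s11");crop(d,"s11c",300,220,400,310,7)
E
```

```text
pos [0.4975 0.0528 0.0362] j [  4.7  24.1 113.1   0.   44.  -90.1] F [-25.5  -0.9  19.8] gap 70.0 clk 18.05
-> [ 0.01  0.02 -1.12] [ 0.2 -3.5 -0.2]
stand now [-104.4555    0.1956]
```

View pics/s11c.png

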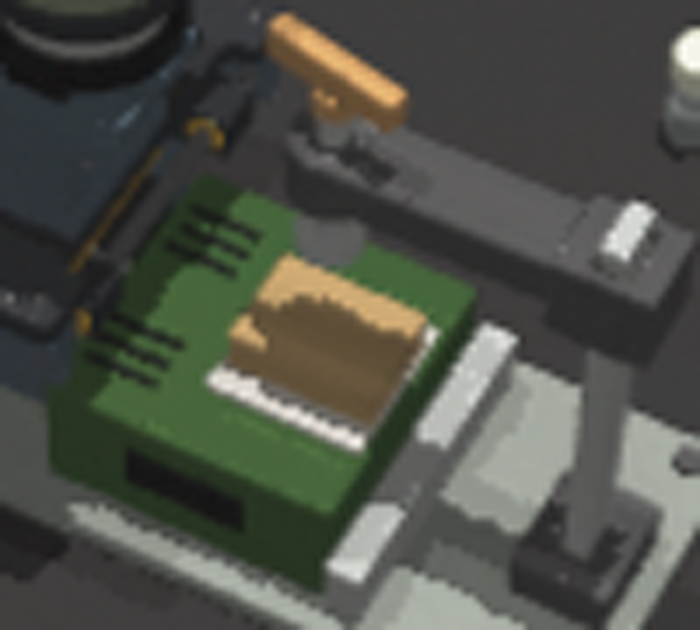

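```bash
python3 - <<'E'
from h import *
d=load("s11")
for n,u,v,z in [("mod +x far",476,292,.067),("mod +x near",335,512,.067),("mod -x near",90,395,.067),("cov a",205,382,.07),("cov b",362,450,.07),("cov c",438,330,.07),("blk far+x",428,320,.09),("blk near+x",375,395,.09),("blk far -x",285,255,.09),("blk near -x",232,330,.09),("fence top near-x end",330,565,.04)]:
    print(n,st(at(d,(u+.5)/7-.5+300,(v+.5)/7-.5+220,z)))
E
```

```text
mod +x far [35.8564 53.2828]
mod +x near [ 36.6525 -61.1376]
mod -x near [-65.77   -58.7874]
cov a [-30.8974 -35.0133]
cov b [ 33.3422 -34.1825]
cov c [32.5135 28.1319]
blk far+x [33.4095 16.0606]
blk near+x [ 32.2884 -23.636 ]
blk far -x [-26.3597  17.4323]
blk near -x [-26.5555 -22.8374]
fence top near-x end [ 37.7888 -65.4099]
```

Call:
jog_arm:
  series: "0 0 -1.1 0 8 0 70;0 0 -1.1 0 20 0 70;0 0 -1.1 0 40 0 70;0 0 -1.1 -30 60 0 70;0 0 -1.1 -80 60 0 70;0 0 -1.1 -130 60 0 70;0 0 -1.1 -180 50 0 70;0 0 -1.1 -230 20 0 70"

```text
clock: 18.9
position: [0.478, 0.051, 0.263]
eef_rot: [[0.007, -0.996, -0.084], [0.001, -0.084, 0.996], [-1.0, -0.007, 0.0]]
wrist_force: [2.6, -0.2, 0.0]
finger_gap: 0.769
```

```bash
python3 - <<'E'
from h import *
splan(50,0,.37)
E
```

```text
pos [0.478 0.051 0.263] j [  4.7   8.3  98.    0.   73.3 -90.1] F [ 2.6 -0.2  0. ] gap 70.1 clk 18.9
-> [0.   0.02 0.38] [-105.8 -174.7   -0. ]
stand now [-124.0117    0.0466]
```

Call:
jog_arm:
  series: "0 0 0.4 -45 -10 0 91;0 0 0.4 -90 -30 0 91;0 0 0.4 -106 -70 0 91;0 0 0.4 -106 -115 0 91;0 0 0.4 -106 -155 0 91;0 0 0.4 -106 -175 0 91;0 0 0.4 -106 -175 0 91;0 0 0.4 -106 -175 0 91"

```text
clock: 19.7
position: [0.6521, 0.0655, 0.3702]
eef_rot: [[0.001, -0.996, -0.084], [0.0, -0.084, 0.996], [-1.0, -0.001, 0.0]]
wrist_force: [-0.8, 0.5, -0.2]
finger_gap: 1.002
```

```bash
python3 - <<'E'
from h import *
splan(50,0,.37)
d=cam("wrist");save(d,"w12");crop(d,"w12a",250,110,390,280,3.5)
E
```

```text
pos [0.6521 0.0655 0.3702] j [  4.7  23.6  61.6   0.   94.7 -90.1] F [-0.8  0.5 -0.2] gap 91.4 clk 19.7
-> [0.   0.01 0.04] [ 0.2  0.7 -0. ]
stand now [50.6611  0.0052]
```

View pics/w12a.png

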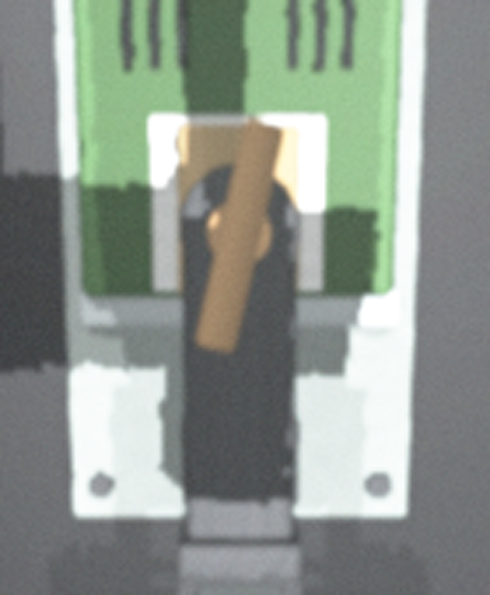

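```bash
python3 - <<'E'
from h import *
d=load("w12")
for n,u,v,z in [("mod +x L",85,292,.067),("mod +x R",395,292,.067),("cov tl",149,114,.07),("cov tr",327,114,.07),("cov bl",153,292,.07),("cov br",325,292,.07),("blk tl",181,127,.09),("blk tr",298,127,.09),("fence L",83,325,.04),("fence R",398,325,.04),("plate fl",73,515,.012),("plate fr",408,516,.012),("wing c",237,237,.242)]:
    print(n,st(at(d,(u+.5)/3.5-.5+250,(v+.5)/3.5-.5+110,z)))
E
```

```text
mod +x L [ 32.3278 -59.1069]
mod +x R [32.0645 59.5519]
cov tl [-32.9711 -33.2323]
cov tr [-33.1273  31.9196]
cov bl [ 31.9133 -32.8701]
cov br [31.7681 32.5375]
blk tl [-28.1668 -20.6316]
blk tr [-28.2647  20.4339]
fence L [ 48.9579 -63.8108]
fence R [48.677  64.7575]
plate fl [138.9242 -74.7503]
plate fr [139.0978  76.1689]
wing c [-1.4339 -0.6292]
```

```bash
python3 - <<'E'
from h import *
splan(75,0,.29,-85.2)
E
```

```text
pos [0.6514 0.0655 0.3708] j [  4.7  23.6  61.6   0.   94.7 -90.1] F [ 0.1 -0.1  0.8] gap 90.9 clk 19.75
-> [90.    0.06  0.04] [ 80.8 -24.9  -0.1]
stand now [50.0049  0.0425]
```

Call:
jog_arm:
  series: "8.5 0 0 0 -5 0 0;17 0 0 0 -10 0 0;25.5 0 0 0 -15 0 0;34 0 0 0 -20 0 0;42.5 0 0 0 -25 0 0;51 0 0 0 -25 0 0;59.5 0 0 20 -25 0 0;68 0 0 40 -25 0 0"
  squeeze: 20

```text
clock: 20.55
position: [0.6756, 0.0675, 0.3326]
eef_rot: [[0.005, -0.445, 0.895], [0.001, 0.895, 0.445], [-1.0, -0.002, 0.005]]
wrist_force: [0.3, 0.0, 0.2]
finger_gap: 0.329
```

```bash
python3 - <<'E'
from h import *
splan(75,0,.25,-85.2)
E
```

```text
pos [0.6756 0.0675 0.3326] j [  4.7  26.   62.9   0.   90.7 -21.7] F [0.3 0.  0.2] gap 30.0 clk 20.55
-> [21.65  0.3   0.05] [82.6 -0.1  0.2]
stand now [74.289   0.0255]
```

Call:
jog_arm:
  series: "8 0.3 0 20 0 0 0;16 0.3 0 40 0 0 0;21.6 0.3 0 60 0 0 0;21.6 0.3 0 75 0 0 0;21.6 0.3 0 83 0 0 0;21.6 0.3 0 83 0 0 0;21.6 0.3 0 83 0 0 0"

```text
clock: 21.25
position: [0.6761, 0.0676, 0.251]
eef_rot: [[0.002, -0.085, 0.996], [-0.001, 0.996, 0.085], [-1.0, -0.001, 0.002]]
wrist_force: [0.2, 0.2, 0.9]
finger_gap: 0.007
```

```bash
python3 - <<'E'
from h import *
splan(75,0,.218,-85.2)
d=cam("scene");save(d,"s13");crop(d,"s13c",300,160,440,290,5)
E
```

```text
pos [0.6761 0.0676 0.251 ] j [ 4.8 27.3 72.2 -0.  80.4 -0.1] F [0.2 0.2 0.9] gap 0.7 clk 21.25
-> [0.06 0.13 0.04] [33.  -0.   0.1]
stand now [74.7901  0.0484]
```

View pics/s13c.png

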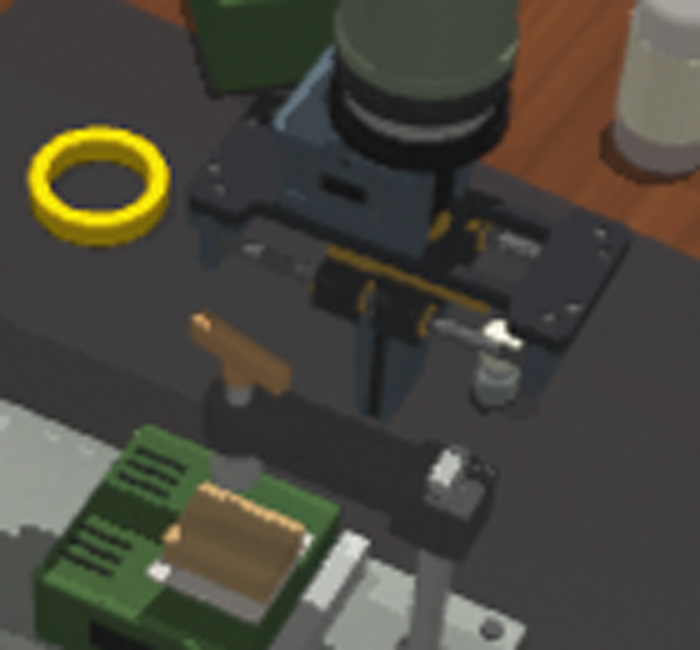

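Call:
jog_arm:
  series: "0 0 0 15 0 0 0;0 0 0 25 0 0 0;0 0 0 32 0 0 0;0 0 0 38 0 0 0;0 0 0 44 0 0 0;0 0 0 50 0 0 0;0 0 0 55 0 0 0;0 0 0 60 0 0 0"

```text
clock: 22.1
position: [0.6767, 0.0677, 0.1915]
eef_rot: [[0.004, -0.085, 0.996], [-0.0, 0.996, 0.085], [-1.0, -0.001, 0.004]]
wrist_force: [-0.8, -0.3, 3.6]
finger_gap: 0.001
```

```bash
python3 - <<'E'
from h import *
splan(75,0,.162,-85.2)
E
```

```text
pos [0.6767 0.0677 0.1915] j [ 4.8 29.  77.8 -0.  73.  -0.1] F [-0.8 -0.3  3.6] gap 0.1 clk 22.1
-> [0.06 0.21 0.04] [29.5 -0.  -0.4]
stand now [75.326   0.0575]
```

Sliding at 3.6 N. Continue.

Call:
jog_arm:
  series: "0 0.2 0 5 0 0 0;0 0.2 0 10 0 0 0;0 0.2 0 14 0 -0.4 0;0 0.2 0 18 0 -0.4 0;0 0.2 0 21 0 -0.4 0;0 0.2 0 24 0 -0.4 0;0 0.2 0 26 0 -0.4 0;0 0.2 0 27 0 -0.4 0"

```text
clock: 22.9
position: [0.6767, 0.0676, 0.1643]
eef_rot: [[0.001, -0.085, 0.996], [-0.001, 0.996, 0.085], [-1.0, -0.001, 0.001]]
wrist_force: [1.1, -0.6, 3.8]
finger_gap: 0.002
```

Call:
jog_arm:
  series: "0 0 0 1 0 0 0;0 0 0 2 0 0 0;0 0 0 2.5 0 0 0;0 0 0 3 0 0 0"

```text
clock: 23.3
position: [0.6768, 0.0676, 0.1624]
eef_rot: [[0.002, -0.085, 0.996], [-0.001, 0.996, 0.085], [-1.0, -0.001, 0.002]]
wrist_force: [-1.4, -0.7, 8.1]
finger_gap: 0.005
```

Call:
jog_arm:
  series: "0 0 0 1 0 0 0;0 0 0 1.5 0 0 0;0 0 0 2 0 0 0;0 0 0 2 0 0 0"

```text
clock: 23.7
position: [0.6768, 0.0676, 0.1621]
eef_rot: [[0.003, -0.085, 0.996], [-0.0, 0.996, 0.085], [-1.0, -0.001, 0.003]]
wrist_force: [-1.7, -0.7, 9.9]
finger_gap: 0.003
```

Call:
jog_arm:
  series: "0 0 0 2 0 0 0;0 0 0 2.5 0 0 0;0 0 0 3 0 0 0;0 0 0 3 0 0 0"

```text
clock: 24.1
position: [0.6768, 0.0676, 0.162]
eef_rot: [[0.005, -0.085, 0.996], [-0.0, 0.996, 0.085], [-1.0, -0.001, 0.005]]
wrist_force: [-3.1, 0.0, 13.3]
finger_gap: 0.007
```

Call:
jog_arm:
  series: "0 0 0 3.2 0 0 0;0 0 0 3.6 0 0 0;0 0 0 3.6 0 0 0;0 0 0 3.6 0 0 0"

```text
clock: 24.5
position: [0.6768, 0.0676, 0.1619]
eef_rot: [[0.007, -0.085, 0.996], [-0.0, 0.996, 0.085], [-1.0, -0.001, 0.007]]
wrist_force: [-3.1, -0.6, 16.0]
finger_gap: 0.005
```

```bash
python3 - <<'E'
from h import *
splan(75,0,.162,-85.2)
d=cam("scene");save(d,"s14");crop(d,"s14c",300,180,440,300,5)
E
```

```text
pos [0.6768 0.0676 0.1619] j [ 4.8 30.  80.5 -0.  69.1 -0.1] F [-3.1 -0.6 16. ] gap 0.4 clk 24.5
-> [0.06 0.42 0.04] [-0.1 -0.  -0.5]
stand now [75.473   0.0264]
```

View pics/s14c.png

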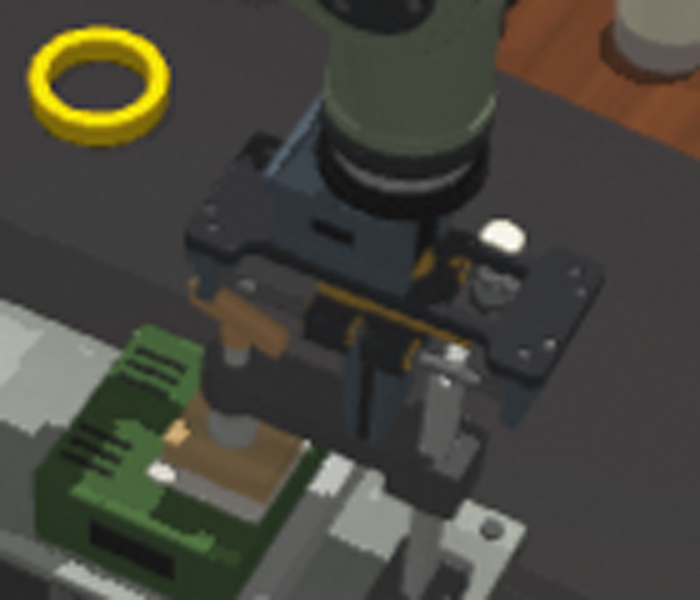

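Call:
jog_arm:
  series: "0 0.4 0 -5 0 0 0;0 0.4 0 -30 0 0 20;0 0.4 0 -60 0 0 40;0 0.4 0 -90 0 0 50;-8 0.4 0 -100 0 -20 50;-16 0 0 -105 0 -50 50;-25 0 0 -105 0 -75 50;-33 0 0 -105 0 -75 50"

```text
clock: 25.35
position: [0.5978, 0.061, 0.2663]
eef_rot: [[0.004, -0.619, 0.786], [-0.001, 0.786, 0.619], [-1.0, -0.003, 0.003]]
wrist_force: [-0.8, 0.5, 0.6]
finger_gap: 0.546
```

```bash
python3 - <<'E'
from h import *
splan(0,0,.26,-7.4)
E
```

```text
pos [0.5978 0.061  0.2663] j [  4.8  19.4  82.4  -0.   77.9 -33.4] F [-0.8  0.5  0.6] gap 49.8 clk 25.35
-> [-44.39   0.08   0.2 ] [ 6.3 -2.1  3.1]
stand now [-3.7615  0.0376]
```

Call:
jog_arm:
  series: "-8 0 0 6 -2 3 50;-16 0 0 6 -2 3 50;-24 0 0 6 -2 3 50;-33 0 0 6 -2 3 50;-41 0 0 6 -2 3 50;-44.4 0 0.2 6 -2 3 50;-44.4 0 0.2 6 -2 3 50;-44.4 0 0.2 6 -2 3 50"

```text
clock: 26.15
position: [0.6011, 0.0612, 0.2597]
eef_rot: [[-0.001, -0.992, 0.13], [0.001, 0.13, 0.992], [-1.0, 0.001, 0.001]]
wrist_force: [0.1, 0.4, 0.3]
finger_gap: 0.548
```

```bash
python3 - <<'E'
from h import *
splan(0,0,.183,-7.4)
d=cam("wrist");save(d,"w15")
E
```

```text
pos [0.6011 0.0612 0.2597] j [  4.7  20.   82.5   0.1  77.5 -77.9] F [0.1 0.4 0.3] gap 50.0 clk 26.15
-> [-0.07  0.05 -0.06] [76.7 -0.5  0.1]
stand now [-0.4843 -0.0371]
```

View pics/w15.png

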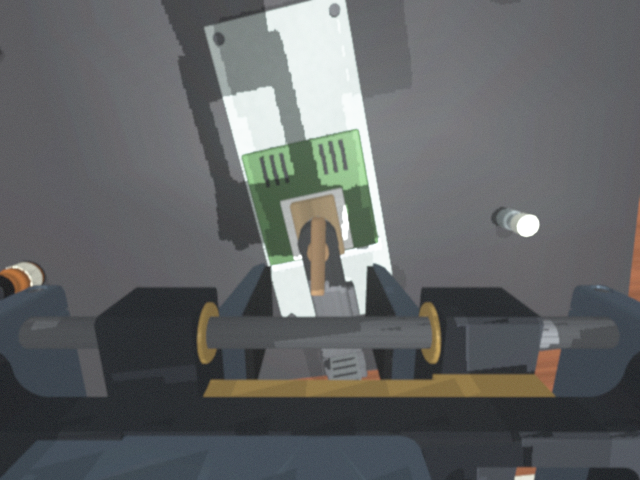

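Call:
jog_arm:
  series: "0 0 0 30 -0.5 0 50;0 0 0 55 -0.5 0 50;0 0 0 72 -0.5 0 50;0 0 0 83 -0.5 0 50;0 0 0 83 -0.5 0 40;0 0 0 83 -0.5 0 30;0 0 0 83 -0.5 0 30"

```text
clock: 26.9
position: [0.6024, 0.0613, 0.1781]
eef_rot: [[0.002, -0.992, 0.13], [0.001, 0.13, 0.992], [-1.0, -0.002, 0.001]]
wrist_force: [0.4, 0.4, 0.0]
finger_gap: 0.341
```

```bash
python3 - <<'E'
from h import *
splan(0,0,.177,-7.4)
d=cam("scene");save(d,"s16");crop(d,"s16c",300,180,440,300,5)
d=cam("wrist");save(d,"w16");crop(d,"w16a",220,150,420,320,3.5)
E
```

```text
pos [0.6024 0.0613 0.1781] j [  4.7  22.9  90.    0.1  67.  -77.9] F [0.4 0.4 0. ] gap 31.1 clk 26.9
-> [-0.06  0.08  0.1 ] [ 1.1  0.8 -0.1]
stand now [ 0.8321 -0.045 ]
```

View pics/s16c.png

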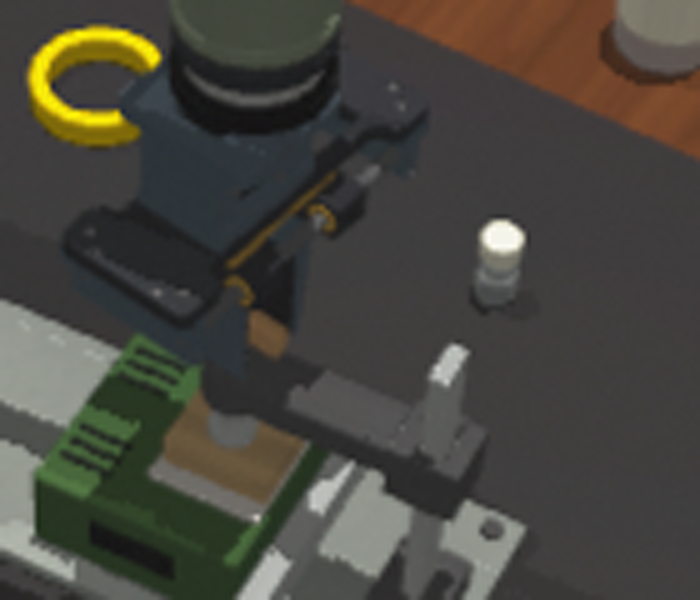

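View pics/w16a.png

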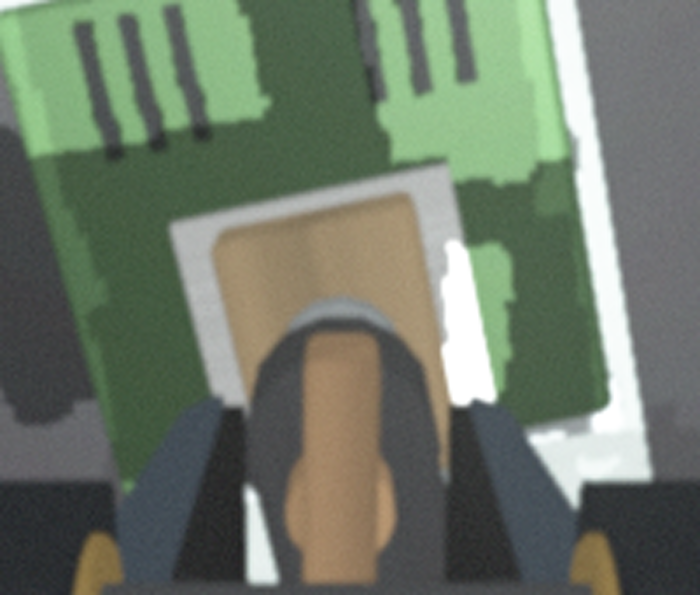

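Call:
jog_arm:
  series: "0 0 0 1 0.8 0 16;0 0 0 1 0.8 0 10;0 0 0 1 0.8 0 6;0 0 0 1 0.8 0 6;0 0 0 1 0.8 0 6;0 0 0 1 0.8 0 6"
  squeeze: 15

```text
clock: 27.6
position: [0.6015, 0.061, 0.1774]
eef_rot: [[0.002, -0.992, 0.13], [0.0, 0.13, 0.992], [-1.0, -0.002, 0.001]]
wrist_force: [-1.7, -2.9, 3.3]
finger_gap: 0.165
```

```bash
python3 - <<'E'
from h import *
splan(0,0,.177,-7.4)
s=robot.sense();print(s["wrist_torque"])
E
```

```text
pos [0.6015 0.061  0.1774] j [  4.7  22.9  90.2   0.   66.8 -77.9] F [-1.7 -2.9  3.3] gap 15.0 clk 27.6
-> [-0.06  0.04  0.11] [ 0.4 -0.1  0.3]
stand now [-0.1677 -0.2646]
[-0.5057  0.0936 -0.0375]
```

Call:
jog_arm:
  series: "0 0 0 0 0 0.3 24;0 0 0 -2 0 0.3 24;0 0 0 -7 0 0.3 24;0 0 0 -11 0 0.3 24;0 0 0 -11 0 0.3 24;0 0 0 -11 0 0.3 8;0 0 0 -11 0 0.3 6;0 0 0 -11 0 0.3 6"
  squeeze: 15

```text
clock: 28.4
position: [0.6014, 0.0609, 0.1882]
eef_rot: [[0.002, -0.992, 0.13], [-0.0, 0.13, 0.992], [-1.0, -0.002, -0.0]]
wrist_force: [0.6, -2.1, 0.5]
finger_gap: 0.111
```

Call:
jog_arm:
  series: "0 0 0 0 0 0 6;0 0 0 0 0 0 6;0 0 0 0 0 0 6;0 0 0 0 0 0 6"

```text
clock: 28.8
position: [0.6013, 0.0608, 0.1882]
eef_rot: [[0.001, -0.992, 0.13], [-0.0, 0.13, 0.992], [-1.0, -0.002, -0.0]]
wrist_force: [0.0, -0.9, 0.6]
finger_gap: 0.11
```

```bash
python3 - <<'E'
from h import *
splan(0,0,.188,-7.4)
s=robot.sense();print(s["wrist_torque"])
d=cam("wrist");save(d,"w17");crop(d,"w17a",220,150,420,320,3.5)
E
```

```text
pos [0.6013 0.0608 0.1882] j [  4.7  22.4  89.3  -0.   68.2 -77.8] F [ 0.  -0.9  0.6] gap 10.0 clk 28.8
-> [-0.05 -0.02  0.09] [ 0.2 -0.2  0.5]
stand now [-0.2894 -0.4375]
[-0.0885 -0.1078  0.016 ]
```

View pics/w17a.png

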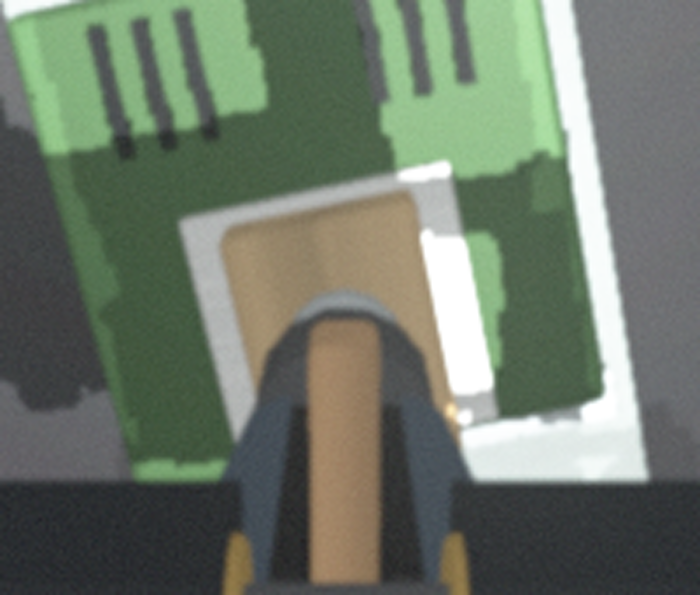

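Call:
jog_arm:
  series: "5 0 0 0 0 0 6;10 0 0 0 0 0 6;16 0 0 0 0 0 6;22 0 0 0 0 0 6;28 0 0 0 0 0 6;34 0 0 0 0 0 6;40 0 0 0 0 0 6;45 0 0 0 0 0 6"
  squeeze: 25

```text
clock: 29.65
position: [0.6011, 0.0603, 0.1882]
eef_rot: [[0.001, -0.607, 0.795], [-0.002, 0.795, 0.607], [-1.0, -0.002, -0.0]]
wrist_force: [-0.0, -2.0, 1.1]
finger_gap: 0.105
```

```bash
python3 - <<'E'
from h import *
splan(0,0,.188,-7.4-180)
s=robot.sense();print(s["wrist_torque"])
d=cam("wrist");save(d,"w18");crop(d,"w18a",170,150,470,320,2.6)
E
```

```text
pos [0.6011 0.0603 0.1882] j [  4.7  22.4  89.3  -0.1  68.3 -32.6] F [-0.  -2.   1.1] gap 9.6 clk 29.65
-> [134.75   0.12   0.08] [0.2 0.5 1. ]
stand now [-0.5562 -0.9866]
[-0.4961  0.0198  0.0351]
```

View pics/w18a.png

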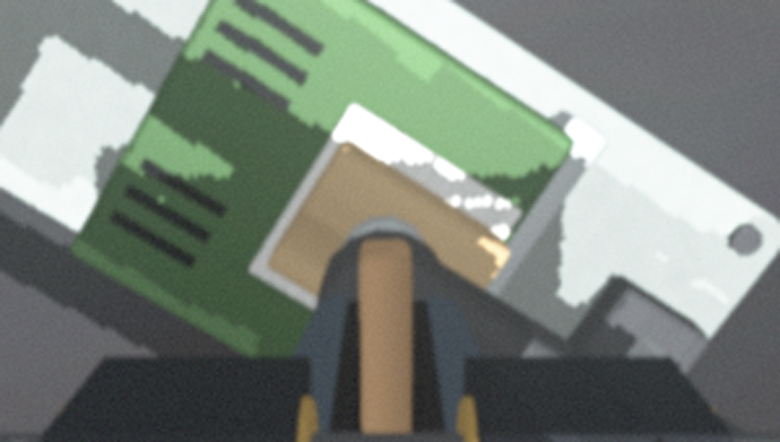

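Call:
jog_arm:
  series: "6 0 0 0 0.2 0.3 6;12 0 0 0 0.3 0.6 6;18 0 0 0 0.3 0.6 6;24 0 0 0 0.3 0.6 6;30 0 0 0 0.3 0.6 6;36 0 0 0 0.3 0.6 6;42 0 0 0 0.3 0.6 6;48 0 0 0 0.3 0.6 6"

```text
clock: 30.5
position: [0.6005, 0.0601, 0.1882]
eef_rot: [[-0.001, 0.189, 0.982], [-0.004, 0.982, -0.189], [-1.0, -0.004, -0.001]]
wrist_force: [-2.2, -3.0, 1.6]
finger_gap: 0.106
```

```bash
python3 - <<'E'
from h import *
splan(0,0,.188,-7.4-180)
s=robot.sense();print(s["wrist_torque"])
E
```

```text
pos [0.6005 0.0601 0.1882] j [ 4.7 22.4 89.3 -0.2 68.4 15.7] F [-2.2 -3.   1.6] gap 9.6 clk 30.5
-> [86.5   0.13  0.2 ] [0.2 1.4 0.8]
stand now [-1.168  -1.1227]
[-0.7423  0.5462  0.0709]
```

Call:
jog_arm:
  series: "6 0 0 0 0 0 6;12 0 0 0 0 0 6;18 0 0 0 0 0 6;24 0 0 0 0 0 6;30 0 0 0 0 0 6;36 0 0 0 0 0 6;42 0 0 0 0 0 6;48 0 0 0 0 0 6"

```text
clock: 31.3
position: [0.5999, 0.0603, 0.1882]
eef_rot: [[-0.003, 0.858, 0.514], [-0.003, 0.514, -0.858], [-1.0, -0.004, 0.001]]
wrist_force: [-0.7, 0.1, 1.3]
finger_gap: 0.11
```

```bash
python3 - <<'E'
from h import *
splan(0,0,.188,-7.4-180)
s=robot.sense();print(s["wrist_torque"])
E
```

```text
pos [0.5999 0.0603 0.1882] j [ 4.7 22.4 89.3 -0.2 68.5 63.8] F [-0.7  0.1  1.3] gap 10.0 clk 31.3
-> [38.36  0.14  0.21] [0.2 2.  0. ]
stand now [-1.7849 -0.8264]
[-0.0734  0.5013  0.0763]
```

Call:
jog_arm:
  series: "6 0 0 0 0 0 6;12 0 0 0 0 0 6;18 0 0 0 0 0 6;24 0 0 0 0 0 6;30 0 0 0 0 0 6;36 0 0 0 0 0 6;40 0 0 0 0 0 6;40 0 0 0 0 0 6"

```text
clock: 32.1
position: [0.5998, 0.061, 0.1882]
eef_rot: [[-0.003, 0.988, -0.156], [-0.002, -0.156, -0.988], [-1.0, -0.003, 0.002]]
wrist_force: [0.6, 0.9, 1.6]
finger_gap: 0.11
```

```bash
python3 - <<'E'
from h import *
splan(0,0,.188,-7.4-180)
s=robot.sense();print(s["wrist_torque"])
d=cam("wrist");save(d,"w19");crop(d,"w19a",170,150,470,320,2.6)
E
```

```text
pos [0.5998 0.061  0.1882] j [  4.8  22.4  89.3  -0.1  68.5 103.8] F [0.6 0.9 1.6] gap 10.0 clk 32.1
-> [-1.57  0.13  0.17] [ 0.2  1.7 -0.6]
stand now [-1.7923 -0.1503]
[ 0.2291  0.3472 -0.0318]
```

View pics/w19a.png

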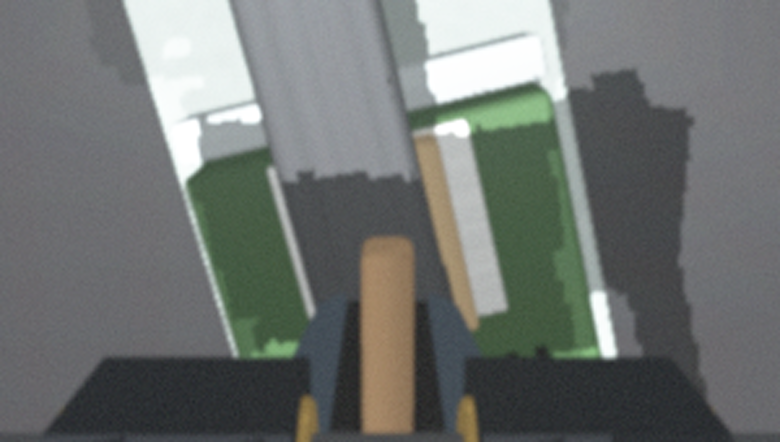

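Call:
jog_arm:
  series: "0 0 0 0 0 0 14;0 0 0 0 0 0 22;0 0 0 0 0 0 30;0 0 0 -8 0 0 30;0 0 0 -30 0 0 30;0 0 0 -70 0 0 30;0 0 0 -110 0 0 30;0 0 0 -150 0 0 30"

```text
clock: 32.95
position: [0.6001, 0.0612, 0.3405]
eef_rot: [[-0.003, 0.988, -0.155], [-0.002, -0.155, -0.988], [-1.0, -0.002, 0.002]]
wrist_force: [0.8, 0.5, 0.1]
finger_gap: 0.327
```

```bash
python3 - <<'E'
from h import *
splan(50,0,.37,-7.4-180)
d=cam("wrist");save(d,"w20")
d=cam("scene");save(d,"s20");crop(d,"s20c",300,180,440,300,5)
E
```

```text
pos [0.6001 0.0612 0.3405] j [  4.8  18.5  73.4  -0.1  88.2 103.7] F [0.8 0.5 0.1] gap 29.8 clk 32.95
-> [-1.5   0.13  0.13] [-29.7  50.  -12.1]
stand now [-1.5294 -0.0085]
```

View pics/w20.png

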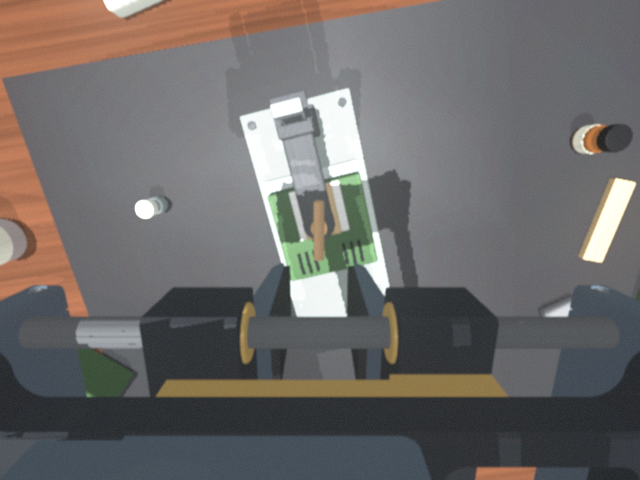

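View pics/s20c.png

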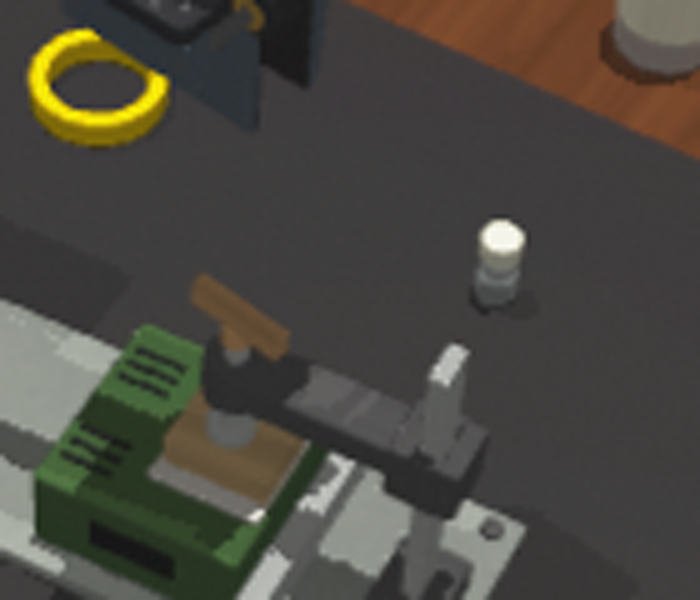

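```bash
python3 - <<'E'
from h import *
d=load("w20");crop(d,"w20a",235,85,395,285,2.95)
E
```

```text
(no output)
```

View pics/w20a.png

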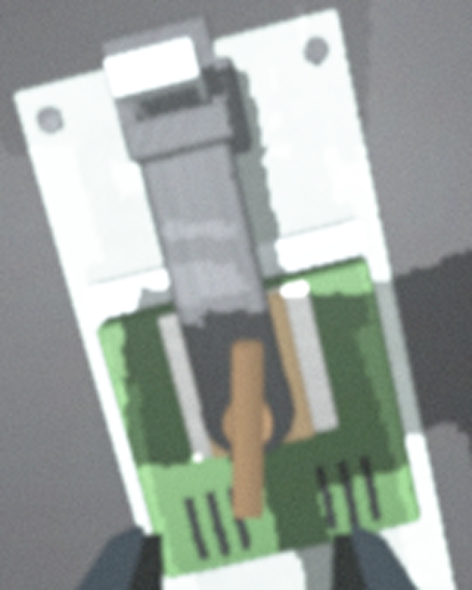

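```bash
python3 - <<'E'
from h import *
d=load("w20")
for n,u,v,z in [("mod +x l",103,325,.067),("mod +x r",366,262,.067),("mod -x l",168,575,.067),("mod -x r",418,518,.067),("cov +x l",160,318,.07),("cov +x r",305,285,.07),("cov -x r",335,428,.07),("blk r-x",312,437,.09),("blk r+x",272,295,.09),("fence l",90,284,.04),("fence r",355,220,.04),("wing a",247,341,.187),("wing b",247,516,.187),("plate fl",17,95,.012),("plate fr",335,12,.012)]:
    print(n,st(at(d,(u+.5)/2.95-.5+235,(v+.5)/2.95-.5+85,z)))
E
```

```text
mod +x l [33.3976 54.5191]
mod +x r [ 32.9025 -59.6006]
mod -x l [-82.8713  56.5692]
mod -x r [-82.83   -59.2562]
cov +x l [30.8614 29.8645]
cov +x r [ 29.9156 -32.5842]
cov -x r [-32.9427 -31.7711]
blk r-x [-29.5467 -21.0073]
blk r+x [ 31.1194 -18.186 ]
fence l [49.9711 59.7086]
fence r [ 49.3637 -61.2495]
wing a [28.9413 -7.289 ]
wing b [-26.1086   5.9992]
plate fl [137.5878  73.3349]
plate fr [137.712  -73.8583]
```

```bash
python3 - <<'E'
from h import *
print(robot.job_done()); print(robot.sense()["clock"])
E
```

```text
the job is handed in; nothing more can be done
None
the job is handed in; nothing more can be done
```

The block is on the cover, the module is home against the fence, the jaw is pressed down on the block, and the wing handle has been turned half a turn clockwise. I handed the job in at about 33 s of the 72 s allowed, with the gripper open and clear of everything. The hand-in reports no verdict.

1. **Block:** I laid it within about 2 mm of the cover's middle, by two pictures that differ by about 2 mm. It still lay flat on the cover after the push.
2. **Module:** I pushed it with both fingers until it stopped against the fence at 25 N. I also steered out a sideways offset of about 4 mm on the way. In the last picture it is home to within about 1 mm. Sideways it reads about 2 mm off centre, which is near the accuracy of the cameras.
3. **Jaw:** I slid it down at 3 to 4 N until the pad met the block, then pressed with 16 N. It stayed down when I let go. I could not measure its tilt directly; that it binds rests on the 16 N and on the jaw holding.
4. **Wing handle:** My first grip was too low and caught the hub, so I opened the fingers, raised them 11 mm and gripped the wing itself. I then turned it about 181.5° clockwise. In the last picture the wing stands at about 181.4° from where it started. I felt only a light turning torque of up to 0.08 N m, so I judged tightness by the angle.

The largest force on the gripper was about 32 N, while pushing home. I saw nothing else on the desk disturbed, but I took no measurement of the other objects at the end.

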